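Change over the rotary amplifier test fixture

ROBOT

A 6-joint arm with a two-finger parallel gripper is mounted at the origin on the work surface. World frame = base frame: x ahead of the robot, y to its left, z up, the work surface at z = 0. Lengths are in mm, angles in degrees, forces in N, time in s.
With the tool pointing down it reaches from about 375 to 900 mm from the base axis. Payload 3.1 kg.
Tool frame: the origin (TCP) lies on the centre line of the jaws, within the pads' length; the fingertips stand arm.tip_reach ahead of it and the grasp point (between the pads) lies 8 mm behind it (arm.tip_reach is the distance from the TCP to the fingertips, in mm); z points along the fingers, y is the line along which they close (so a half turn about z gives the same grasp; the last joint's range is limited). The gripper opens to 85 mm and grips with 20 to 120 N. Pads are 22 mm wide; open, the fingers measure 114 mm over their backs; the gripper's body (76 mm by 85 mm) begins 54 mm behind the grasp point. The pads swing forward as they close: fully open they stand 13 mm farther back than shut.
Start: joints at [-74.742, 30.224, 82.088, -0, 67.689, -10.227], TCP at [268.942, -564.152, 242.31] pointing down, gripper open.
Joint ranges: [-176.69, 176.69], [-43.24, 126.21], [12.49, 139.97], [-82, 262], [0, 151.66], [-163.58, 163.58]. Speed limits (degrees/s): [159.86, 159.86, 180, 180, 180, 180].

INTERFACE

Orientations are given as [roll, pitch, yaw] about the fixed x, y, z axes, in that order (R = Rz(yaw) Ry(pitch) Rx(roll)).
In Python, from bench import arm gives the robot as it stands. The module is installed in compiled form; this text tells all that it offers.
- The arm moves only by the tool carry_out, never from a script. Its argument "motion" is a list of rows, each a list of 3 entries, a list of its own where there are three numbers: the turn, a rotation vector about the tool's x, y, z in rad, then the shift along the tool's x, y, z in mm, then the opening, from 0 (shut) to 1 (fully open). In form: [[[rx, ry, rz], [dx, dy, dz], claw], ...]. A call has 1 to 5 rows; each row shifts and turns the commanded pose from where the row before left it, along the tool's axes as they then stand; what a row does not reach is not made up. A row lasts 1/10 s, in which the tool goes at most 50 mm and 8.59 degrees, less where a joint would pass 70% of its speed; a pose out of reach is approached as far as the arm can. A call is refused whole if a number of a shift passes 50 or a number of a turn 0.15, either way. A call with a gripper value outside its range is refused whole. The fingers move at their own pace and stop on an object; "grip_force" is the grip in N (left out, the last holds). Time passes only in rows, so rows that do not move let the fingers close. It gives the time, the measured TCP pose, the force, the opening and the grip force at its end, in the units of the state.
- arm.sense(): the state, without advancing time (a new reading comes with each control period).
- arm.camera(name): name is "scene" or "top" or "wrist"; returns the picture (480x640x3 uint8, blue, green, red); there is no depth.
- arm.calibration(name): a dict with "fx", "fy", "cx", "cy" (pixels), "pose" (4x4, takes a point from camera to world coordinates); the wrist camera has in their place "T_tool_cam" (4x4, takes a point from camera to tool coordinates, whose origin is the TCP and whose axes are the flange's). Camera axes: x right, y up, looking along -z (the intrinsics and any distortion apply to the point x, -y, -z); pixel columns grow to the right and rows downward; lengths in mm; the calibration is good to about 2 mm. A picture is of the moment at which its call begins: read the wrist's pose just before it. calibration takes no time and is no camera call.
- arm.sign_off(): hands the job in; it is judged then, once.
Trained networks look in the newest picture that a camera, given by its name, has taken for a name from the list of things; names that differ only in an ending like _2 or _b are one class to them, and where a whole thing is asked for, a point or a joint stands for the part that bears it (a point fixed in the world has none). Each returns a list of dicts, best first, with "confidence" (0 to 1); they miss things now and then, are a little off and sometimes report something else, mostly with a low value. They report only what shows in the picture. A call takes as long as a camera call. They do not tell look-alikes from the thing itself.
- arm.masks_of(thing, camera): "mask" (480x640 bool, what is visible of it) and "at" ([column, row] in pixels, amid what is visible of it).
The state is a dict: "t": time; "joint_positions": joint angles; "dq": joint speeds; "tau": joint torques, N m; "eef_pos": TCP position; "eef_rot": TCP orientation; "force": force on the tool from outside, world axes, zero at the start; "ft_torque": the same for the moment, N m; "opening": finger opening in mm; "grasp_force": force on a finger pad.
Only numpy, scipy, OpenCV 4.12 (cv2) and the standard library are available. Lean on these libraries where they do the work, as an engineer would, in place of code of your own. Each camera call takes 0.05 s, during which the arm holds its last target. There are 200 camera calls.

TASK

Take the finished module out of the round test dial through the loading opening in its rod guard and stand it upright on the grey out tray; then load every new module from the bench upright into a nest of its own through that opening, turning the dial by its top handle to its next click stop after each one, so that in the end all of them stand under the guard and an empty nest clicks to rest at the opening. Finally lay the aluminium lid flat and square over the opening and leave the other things on the bench where they are.

Things in the scene. Friction and masses are not known exactly. Their poses are not given: they have to be found in the camera images.
- fixture: rotary test fixture, fixed: round grey base 344 mm across, origin at its centre on the bench; its -x points to the loading opening (roughly towards the robot). A horizontal guard of 6 mm steel rods, top at 118 mm, 332 mm across, covers the dial except for the loading opening on the -x side, which is 126 mm wide (y -63 to 63) and reaches from x = -61 to the rim at x = -163 mm
- opening (a point): fixed point at the centre of the loading opening, on the guard's top plane (118 mm above the bench, 110 mm from the dial's axis); the lid's origin belongs here
- station (a point): fixed point straight below the opening's centre at the height of the nest floors (42 mm above the bench): the nest at the opening sits here when the dial is at a click stop
- dial (a joint): turn of the dial, rad, positive anticlockwise from above, endless either way; sprung click stops every 60 degrees (0, 1.047, 2.094 ...), about 0.1 N m to turn out of a stop; it pulls itself into the nearest stop
- handle (a point): grip point on the dial's axis, at the centre of the black handle bar on top of it: 70 mm long (along this frame's x, which turns with the dial), 18 mm thick (y), 34 mm tall, from 147 to 181 mm above the bench
- nest0 (a point): centre of the floor of dial nest 0 (42 mm above the bench, 110 mm from the dial's axis). Six nests 60 degrees apart, each a black frame of 8 mm high lips, 82 mm long radially by 56 mm wide inside; a module stands in it with its long side radial
- nest1 (a point): centre of the floor of dial nest 1 (42 mm above the bench, 110 mm from the dial's axis). Six nests 60 degrees apart, each a black frame of 8 mm high lips, 82 mm long radially by 56 mm wide inside; a module stands in it with its long side radial
- nest2 (a point): centre of the floor of dial nest 2 (42 mm above the bench, 110 mm from the dial's axis). Six nests 60 degrees apart, each a black frame of 8 mm high lips, 82 mm long radially by 56 mm wide inside; a module stands in it with its long side radial
- nest3 (a point): centre of the floor of dial nest 3 (42 mm above the bench, 110 mm from the dial's axis). Six nests 60 degrees apart, each a black frame of 8 mm high lips, 82 mm long radially by 56 mm wide inside; a module stands in it with its long side radial
- nest4 (a point): centre of the floor of dial nest 4 (42 mm above the bench, 110 mm from the dial's axis). Six nests 60 degrees apart, each a black frame of 8 mm high lips, 82 mm long radially by 56 mm wide inside; a module stands in it with its long side radial
- nest5 (a point): centre of the floor of dial nest 5 (42 mm above the bench, 110 mm from the dial's axis). Six nests 60 degrees apart, each a black frame of 8 mm high lips, 82 mm long radially by 56 mm wide inside; a module stands in it with its long side radial
- done_unit: the finished module, standing at the start in the dial's nest at the opening: 70 mm long (its x), 45 mm wide (its y), 55 mm tall finned aluminium amplifier module with a small brass connector on each end (reaching 5 mm beyond the casing), 0.28 kg; origin at the centre of its underside, z up through the fins; either way round will do
- unit_a: new module on the bench to the left (may be absent): 70 mm long (its x), 45 mm wide (its y), 55 mm tall finned aluminium amplifier module with a small brass connector on each end (reaching 5 mm beyond the casing), 0.28 kg; origin at the centre of its underside, z up through the fins; either way round will do
- unit_b: new module on the bench to the left (may be absent): 70 mm long (its x), 45 mm wide (its y), 55 mm tall finned aluminium amplifier module with a small brass connector on each end (reaching 5 mm beyond the casing), 0.28 kg; origin at the centre of its underside, z up through the fins; either way round will do
- unit_c: new module on the bench to the left (may be absent): 70 mm long (its x), 45 mm wide (its y), 55 mm tall finned aluminium amplifier module with a small brass connector on each end (reaching 5 mm beyond the casing), 0.28 kg; origin at the centre of its underside, z up through the fins; either way round will do
- lid: aluminium lid, plate 100 mm (its x) by 168 mm (its y) by 4 mm, origin at the centre of its underside; black bar handle along its x, 70 mm long, 14 mm wide, from 30 to 42 mm above the underside, on two posts near its ends; lies flat on the bench to the right. Placed with its x along the fixture's x, either way round, it rests on the guard's rods
- tray: grey square out tray, fixed, 130 mm wide outside, 122 mm inside, walls 16 mm high and 4 mm thick; origin at the centre of its underside
- tray_in (a point): centre of the tray's inner floor, 4 mm above the bench
- mug: white mug, bystander, 80 mm wide, 90 mm tall; origin at the centre of its underside
- multimeter: hand-held multimeter, bystander, 150 by 75 by 36 mm, lying flat; origin at the centre of its underside
- screwdriver: screwdriver, bystander, lying on the bench; origin at the middle of its underside
Things that resemble listed ones, but are neither listed nor needed, are in the scene too. Leave any orange look-alike of the lid alone.

How it is judged:
By the outcome, as a careful person would: the job done as asked, in the order asked, and still so for the second after the job is handed in, with the robot touching nothing.
Of unit_a, unit_b, unit_c only 2 to 3 are there at a start; the rules pass over those that are not, and their reading is None.
At some moment in a run one of lid, done_unit may be knocked a few centimetres aside while the robot is not near it.
Once in a run the grip may slacken for a moment while it holds something.
It also fails if it takes over 210 s, if anything falls off the work surface, if the arm or the gripper's body presses on something with over 40 N, if the wrist force passes 120 N, or if a joint passes its speed limit or range.

## Working session

There is one attempt and no reset: what is moved stays moved. The work goes in short steps, Python scripts to look and compute and a tool call to move; the robot and the scene stay as the last step left them, time stands still between calls to the robot, and variables do not carry over. Pictures are saved under pics/ and viewed, at most 14 in all, crops included, and the job is handed in when it is done.

Besides the shell and the picture viewer there is one more tool, called after "Emit:" as name([rows], argument=value, ...), one row to a line, values as JSON. carry_out: Moves the arm, as the interface text tells. Its arguments: {"type":"object","properties":{"motion":{"type":"array","items":{"type":"array"}},"grip_force":{"type":"number"}},"required":["motion"]}

```bash
mkdir -p pics
cat > h.py <<'E'
from bench import arm
import numpy as np, cv2
from scipy.spatial.transform import Rotation as R
def tool():
    s=arm.sense(); T=np.eye(4); T[:3,3]=s['eef_pos']; T[:3,:3]=R.from_euler('xyz',s['eef_rot'],degrees=True).as_matrix(); return T
def cam(name):
    c=arm.calibration(name)
    P=np.array(c['pose']) if 'pose' in c else tool()@np.array(c['T_tool_cam'])
    return c,P
def p2w(name,uv,z,CP=None):
    c,P=CP or cam(name); uv=np.atleast_2d(np.float64(uv))
    K=np.array([[c['fx'],0,c['cx']],[0,c['fy'],c['cy']],[0,0,1.]])
    d=c.get('dist',c.get('distortion'))
    n=cv2.undistortPoints(uv[:,None],K,None if d is None else np.array(d,float))[:,0]
    r=np.c_[n[:,0],-n[:,1],-np.ones(len(n))]@P[:3,:3].T
    return P[:3,3]+r*((z-P[2,3])/r[:,2])[:,None]
def w2p(name,w,CP=None):
    c,P=CP or cam(name); w=np.atleast_2d(w)
    q=(w-P[:3,3])@P[:3,:3]
    return np.c_[c['cx']+c['fx']*q[:,0]/-q[:,2], c['cy']-c['fy']*q[:,1]/-q[:,2]]
E
python3 - <<'E'
from h import *
for n in ('scene','top'):
    cv2.imwrite(f'pics/{n}0.png',arm.camera(n)); c=arm.calibration(n)
    print(n,{k:np.round(v,3).tolist() for k,v in c.items()})
print({k:np.round(v,3).tolist() for k,v in arm.calibration('wrist').items()}, arm.tip_reach, arm.sense())
E
```

```text
scene {'fx': 538.111, 'fy': 538.111, 'cx': 321.774, 'cy': 247.272, 'pose': [[0.859, -0.258, 0.442, 1095.434], [0.511, 0.462, -0.725, -918.645], [-0.017, 0.848, 0.529, 743.905], [0.0, 0.0, 0.0, 1.0]]}
top {'fx': 484.951, 'fy': 484.951, 'cx': 325.953, 'cy': 244.548, 'pose': [[-0.017, 0.99, -0.139, 442.64], [-1.0, -0.017, -0.004, -78.647], [-0.006, 0.139, 0.99, 1170.13], [0.0, 0.0, 0.0, 1.0]]}
{'fx': 422.018, 'fy': 422.018, 'cx': 317.562, 'cy': 237.673, 'T_tool_cam': [[-0.0, 0.962, 0.275, 69.538], [1.0, 0.001, -0.001, 0.102], [-0.001, 0.275, -0.962, -132.082], [0.0, 0.0, 0.0, 1.0]]} 11.0 {'t': 0.1, 'joint_positions': array([-7.47430281e+01,  3.02730160e+01,  8.21494180e+01, -2.00335775e-03,
        6.76898434e+01, -1.02280654e+01]), 'dq': array([ 0.0318677 , -0.16398803, -0.23244339, -0.02111368, -0.03422799,
       -0.01378803]), 'tau': array([-2.36038049e-04, -4.43305027e+01, -1.78586751e+01, -2.20096567e-04,
        3.90092813e-03, -2.39348014e-05]), 'eef_pos': array([ 268.76480658, -563.5656427 ,  241.43607049]), 'eef_rot': array([-1.79889178e+02, -1.81142718e-02,  2.54857822e+01]), 'force': array([-0.03069612, -0.06118611, -0.5268123 ]), 'ft_torque': array([-0.02787145,  0.04347116,  0.01143268]), 'grasp_force': 0.0, 'opening': 85.14852203816442}
```

View pics/top0.png

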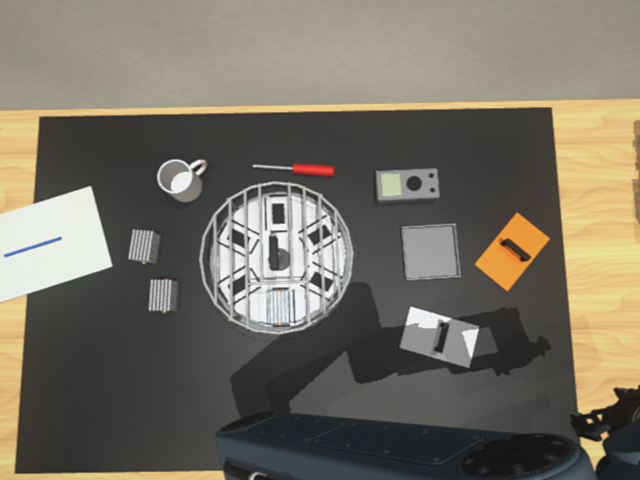

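View pics/scene0.png

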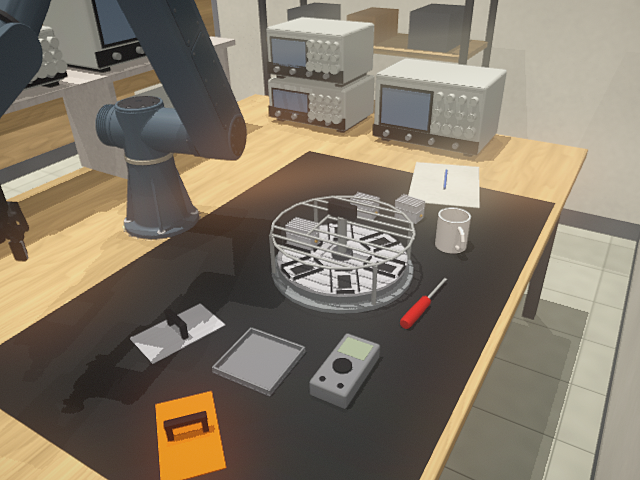

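```bash
cat >> h.py <<'E'
from scipy.optimize import minimize
def box(x0,x1,y0,y1,z0,z1): return np.array([[x,y,z] for x in (x0,x1) for y in (y0,y1) for z in (z0,z1)],float)
def disc(r,z): a=np.linspace(0,2*np.pi,48,endpoint=False); return np.c_[r*np.cos(a),r*np.sin(a),0*a+z]
UNIT=[box(-35,35,-22.5,22.5,0,55)]
FIX=[np.vstack([disc(172,0),disc(172,15),disc(166,118),disc(166,112)])]
TRAY=[box(-65,65,-65,65,0,16)]
LID=[box(-50,50,-84,84,0,4)]
LIDH=[box(-35,35,-7,7,30,42)]
HAND=[box(-35,35,-9,9,-34,0)]
S=4
def render(name,parts,x,y,yaw,z=0,CP=None):
    im=np.zeros((480*2,640*2),np.uint8); M=R.from_euler('z',yaw).as_matrix()
    for P in parts:
        uv=w2p(name,P@M.T+[x,y,z],CP); h=cv2.convexHull(np.float32(uv*2+.5))
        cv2.fillConvexPoly(im,np.int32(np.round(h*16)),1,cv2.LINE_8,4)
    return im
def fit(masks,parts,p0,z=0,yaws=(0,),fixyaw=False):
    """masks: list of (cam,mask,CP)"""
    ms=[(n,cv2.resize(m.astype(np.uint8),(1280,960),interpolation=cv2.INTER_NEAREST),CP) for n,m,CP in masks]
    def cost(p):
        c=0
        for n,m,CP in ms:
            r=render(n,parts,p[0],p[1],0 if fixyaw else p[2]/50,z,CP); c+=1-(r&m).sum()/max(1,(r|m).sum())
        return c/len(ms)
    best=None
    for y in yaws:
        p=np.array([*p0,y*50.])
        sim=np.vstack([p,p+[12,0,0],p+[0,12,0],p+[0,0,10]])
        o=minimize(cost,p,method='Nelder-Mead',options=dict(initial_simplex=sim,xatol=.1,fatol=1e-5,maxiter=200))
        if best is None or o.fun<best.fun: best=o
    return best.x[0],best.x[1],np.degrees(best.x[2]/50),1-best.fun
E
python3 - <<'E'
from h import *
arm.camera('top'); arm.camera('scene')
C={n:cam(n) for n in('top','scene')}
D={}
for th in ('fixture','done_unit','lid','tray','handle','mug','unit_a'):
    for n in ('top','scene'):
        d=[q for q in arm.masks_of(th,n) if q['confidence']>.25]
        D[th,n]=d
        for q in d: print(th,n,round(q['confidence'],2),np.round(q['at']),q['mask'].sum(), np.round(p2w(n,q['at'],30,C[n])[0]))
Y=np.radians([0,30,60,90,120,150])
f=D['fixture','top'][0]
print('fix',fit([('top',f['mask'],C['top'])],FIX,p2w('top',f['at'],40,C['top'])[0,:2],fixyaw=True))
for q in D['done_unit','top']:
    z=0 
    w=p2w('top',q['at'],50,C['top'])[0,:2]
    for z in (0,42): print('unit',np.round(q['at']),z,fit([('top',q['mask'],C['top'])],UNIT,w,z,Y))
for q in D['lid','top']: print('lid',q['at'],fit([('top',q['mask'],C['top'])],LID,p2w('top',q['at'],5,C['top'])[0,:2],0,Y))
for q in D['tray','top']: print('tray',q['at'],fit([('top',q['mask'],C['top'])],TRAY,p2w('top',q['at'],5,C['top'])[0,:2],0,Y[:3]))
for q in D['handle','top']: print('h',q['at'])
E
```

```text
fixture top 0.68 [280. 256.] 16612 [576.  36.  30.]
fixture scene 0.62 [344. 262.] 12092 [580.  30.  30.]
done_unit top 0.94 [278. 308.] 696 [456.  40.  30.]
done_unit scene 0.77 [300. 231.] 717 [407. 101.  30.]
lid top 0.85 [437. 335.] 3118 [ 388. -328.   30.]
lid top 0.65 [510. 250.] 2831 [ 583. -508.   30.]
lid scene 0.84 [175. 329.] 2575 [ 399. -355.   30.]
lid scene 0.59 [186. 439.] 4981 [ 607. -547.   30.]
tray top 0.68 [430. 253.] 2940 [ 578. -321.   30.]
handle top 0.95 [278. 258.] 11438 [574.  39.  30.]
handle scene 0.95 [345. 262.] 6117 [581.  28.  30.]
mug top 0.87 [182. 179.] 1424 [770. 273.  30.]
mug top 0.7 [427. 251.] 3049 [ 583. -313.   30.]
mug scene 0.57 [451. 231.] 1353 [753. 293.  30.]
unit_a top 0.77 [144. 246.] 858 [608. 359.  30.]
unit_a top 0.77 [162. 296.] 813 [487. 311.  30.]
unit_a top 0.63 [280. 259.] 16297 [571.  36.  30.]
unit_a scene 0.86 [364. 206.] 439 [489. 311.  30.]
unit_a scene 0.65 [411. 206.] 565 [608. 372.  30.]
fix (np.float64(568.8124788139289), np.float64(36.529766268589604), np.float64(3.3776760952322658), np.float64(0.8847865968812388))
unit [278. 308.] 0 (np.float64(458.1764060230861), np.float64(38.9007564512479), np.float64(0.6567948741149715), np.float64(0.937979094076655))
unit [278. 308.] 42 (np.float64(459.21013783711504), np.float64(35.62554814015161), np.float64(0.1677077505212707), np.float64(0.9187479187479187))
lid [437.1, 334.9] (np.float64(382.20302050817736), np.float64(-336.8615767399799), np.float64(162.80641415210542), np.float64(0.9757465634381419))
lid [509.5, 249.6] (np.float64(583.5994202432605), np.float64(-522.7303788990225), np.float64(48.46450689302758), np.float64(0.9620102214650766))
tray [430.2, 253.3] (np.float64(584.7760684014887), np.float64(-323.33537597276427), np.float64(2.868403303649819), np.float64(0.9625869832173557))
h [278.1, 257.7]
```

```bash
cat >> h.py <<'E'
def plan(pts,start=None,step=48,rnd=1):
    """pts: list of (x,y,z,yaw deg,claw). prints rows in tool axes (tool pointing down)"""
    T=tool() if start is None else None
    if T is not None:
        p=T[:3,3].copy(); yaw=np.degrees(np.arctan2(T[1,0],T[0,0]))
    else: p=np.array(start[:3],float); yaw=start[3]
    print('from',np.round(p,1),round(yaw,2))
    for x,y,z,ya,cl in pts:
        d=np.array([x,y,z])-p; dy=ya-yaw
        n=max(1,int(np.ceil(max(np.linalg.norm(d)/step,abs(dy)/8.5))))
        for i in range(n):
            M=R.from_euler('z',yaw,degrees=True).as_matrix()@np.diag([1,-1,-1.])
            s=M.T@(d/n); print([[0,0,round(-np.radians(dy/n),4)],[round(float(v),rnd) for v in s],cl]); yaw+=dy/n
        p=p+d
        print('--')
E
python3 -c "
from h import *
plan([(340,-420,320,60,1),(420,36,320,180,1)])"
```

```text
from [ 269.  -564.1  242.3] 25.49
[[0, 0, np.float64(-0.1205)], [25.2, -19.9, -15.5], 1]
[[0, 0, np.float64(-0.1205)], [27.4, -16.7, -15.5], 1]
[[0, 0, np.float64(-0.1205)], [29.3, -13.3, -15.5], 1]
[[0, 0, np.float64(-0.1205)], [30.6, -9.7, -15.5], 1]
[[0, 0, np.float64(-0.1205)], [31.6, -5.9, -15.5], 1]
--
[[0, 0, np.float64(-0.1396)], [29.0, -10.6, 0.0], 1]
[[0, 0, np.float64(-0.1396)], [30.2, -6.4, 0.0], 1]
[[0, 0, np.float64(-0.1396)], [30.8, -2.2, 0.0], 1]
[[0, 0, np.float64(-0.1396)], [30.8, 2.1, 0.0], 1]
[[0, 0, np.float64(-0.1396)], [30.2, 6.4, 0.0], 1]
[[0, 0, np.float64(-0.1396)], [29.0, 10.5, 0.0], 1]
[[0, 0, np.float64(-0.1396)], [27.3, 14.5, 0.0], 1]
[[0, 0, np.float64(-0.1396)], [25.0, 18.1, 0.0], 1]
[[0, 0, np.float64(-0.1396)], [22.2, 21.4, 0.0], 1]
[[0, 0, np.float64(-0.1396)], [19.0, 24.3, 0.0], 1]
[[0, 0, np.float64(-0.1396)], [15.5, 26.7, 0.0], 1]
[[0, 0, np.float64(-0.1396)], [11.6, 28.6, 0.0], 1]
[[0, 0, np.float64(-0.1396)], [7.5, 29.9, 0.0], 1]
[[0, 0, np.float64(-0.1396)], [3.3, 30.7, 0.0], 1]
[[0, 0, np.float64(-0.1396)], [-1.1, 30.8, 0.0], 1]
--
```

Emit:
carry_out([
  [[0,0,-0.12],[25,-20,-15.5],1],
  [[0,0,-0.12],[27.5,-16.5,-15.5],1],
  [[0,0,-0.12],[29.5,-13.5,-15.5],1],
  [[0,0,-0.12],[30.5,-9.5,-15.5],1],
  [[0,0,-0.12],[31.5,-6,-15.5],1],
])

```text
t: 1.4
eef_pos: [340.5, -419.0, 320.5]
eef_rot: [180.0, -0.0, 60.1]
force: [0.2, -0.1, 0.1]
opening: 85.6
grasp_force: 0.0
```

Emit:
carry_out([
  [[0,0,-0.14],[29,-10.5,0],1],
  [[0,0,-0.14],[30,-6.5,0],1],
  [[0,0,-0.14],[31,-2,0],1],
  [[0,0,-0.14],[31,2,0],1],
  [[0,0,-0.14],[30,6.5,0],1],
])

```text
t: 1.9
eef_pos: [367.3, -267.0, 320.0]
eef_rot: [180.0, 0.0, 100.3]
force: [0.9, 0.1, -0.2]
opening: 84.9
grasp_force: 0.0
```

Emit:
carry_out([
  [[0,0,-0.14],[29,10.5,0],1],
  [[0,0,-0.14],[27.5,14.5,0],1],
  [[0,0,-0.14],[25,18,0],1],
  [[0,0,-0.14],[22,21.5,0],1],
  [[0,0,-0.14],[19,24.5,0],1],
])

```text
t: 2.4
eef_pos: [394.1, -114.9, 320.1]
eef_rot: [180.0, 0.0, 140.4]
force: [1.2, 0.7, 0.2]
opening: 85.4
grasp_force: 0.0
```

Emit:
carry_out([
  [[0,0,-0.14],[15.5,26.5,0],1],
  [[0,0,-0.14],[11.5,28.5,0],1],
  [[0,0,-0.14],[7.5,30,0],1],
  [[0,0,-0.14],[3.5,30.5,0],1],
  [[0,0,-0.14],[-1,31,0],1],
])

```text
t: 2.9
eef_pos: [419.9, 37.0, 320.1]
eef_rot: [-180.0, 0.0, -179.5]
force: [0.2, -0.3, 0.5]
opening: 85.2
grasp_force: 0.0
```

Run:
```python
from h import *
print(arm.sense()['eef_pos'],arm.sense()['eef_rot'])
C=cam('wrist'); im=arm.camera('wrist'); cv2.imwrite('pics/w1.png',im); np.save('w1P.npy',C[1])
cv2.imwrite('pics/t1.png',arm.camera('top'))
d=arm.masks_of('done_unit','wrist')
for q in d:
    print(q['confidence'],q['at'],q['mask'].sum())
    if q['confidence']>.3: print(fit([('wrist',q['mask'],C)],UNIT,(459,36),42,[0]))
```

```text
[419.92867084  37.03181715 320.0851648 ] [-1.79990671e+02  4.23397977e-02 -1.79489700e+02]
0.77 [312.5, 235.3] 4137
(np.float64(457.8255249790229), np.float64(33.63848697392514), np.float64(1.2460997862258274), np.float64(0.9142414518092288))
0.49 [577.4, 259.9] 5427
(np.float64(459.0), np.float64(36.0), np.float64(0.0), np.float64(0.0))
0.24 [19.5, 159.0] 4021
```

View pics/w1.png

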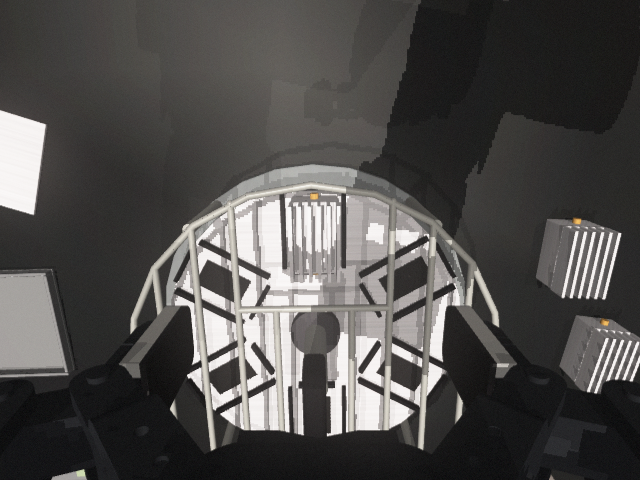

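Run:
```python
from h import *
c=arm.calibration('wrist'); P=np.load('w1P.npy'); C=(c,P)
im=cv2.imread('pics/w1.png')
g=cv2.cvtColor(im,cv2.COLOR_BGR2GRAY)
for n,uv in dict(rodL_lo=(242,309),rodL_hi=(231,210),rodR_lo=(388,309),rodR_hi=(391,215)).items(): print(n,p2w('wrist',uv,115,C).round(1))
print('handle end top',p2w('wrist',[(302,353),(327,353)],181,C).round(1))
cv2.imwrite('pics/w1c.png',cv2.resize(im[170:440,150:480],None,fx=2.2,fy=2.2,interpolation=cv2.INTER_CUBIC))
# draw model overlay in the crop
def ov(cx,cy,yaw):
    o=cv2.resize(im[170:440,150:480],None,fx=2.2,fy=2.2,interpolation=cv2.INTER_CUBIC)
    M=R.from_euler('z',yaw,degrees=True).as_matrix()
    for a,b in [((-61,-63,118),(-61,63,118)),((-61,-63,118),(-150,-63,118)),((-61,63,118),(-150,63,118)),((-35,-9,181),(-35,9,181)),((-35,-9,181),(35,-9,181)),((-35,9,181),(35,9,181)),((-151,-28,50),(-69,-28,50)),((-151,28,50),(-69,28,50)),((-69,28,50),(-69,-28,50))]:
        q=w2p('wrist',np.array([a,b])@M.T+[cx,cy,0],C); q=((q-[150,170])*2.2).astype(int)
        cv2.line(o,q[0].tolist(),q[1].tolist(),(0,0,255),1)
    a=disc(166,118)@M.T+[cx,cy,0]; q=((w2p('wrist',a,C)-[150,170])*2.2).astype(int)
    cv2.polylines(o,[q],True,(0,255,0),1)
    return o
cv2.imwrite('pics/w1o.png',ov(569,35.8,0.3))
```

```text
rodL_lo [[512.  -28.6 115. ]]
rodL_hi [[423.8 -34.  115. ]]
rodR_lo [[510.9  98.9 115. ]]
rodR_hi [[426.9  96.7 115. ]]
handle end top [[514.8  26.2 181. ]
 [514.7  44.3 181. ]]
```

View pics/w1o.png

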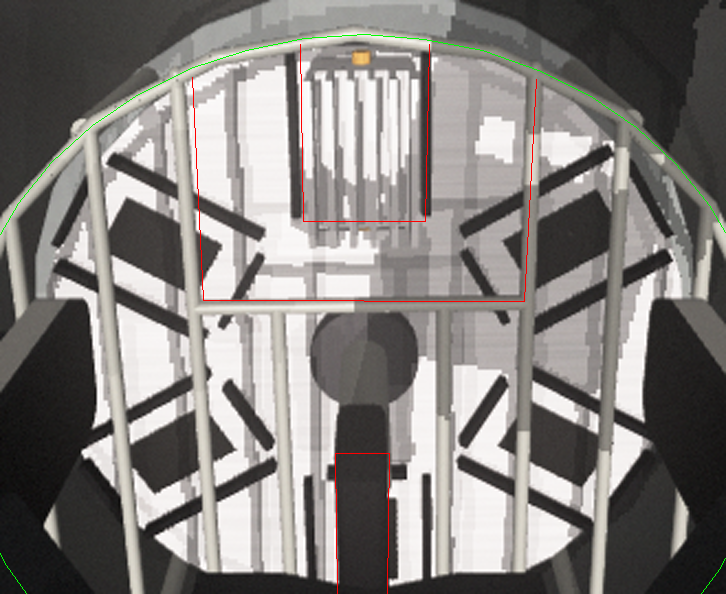

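Emit:
carry_out([
  [[0,0,-0.017],[-38.5,-4,0],0.7],
  [[0,0,0],[0,0,45],0.7],
  [[0,0,0],[0,0,45],0.7],
  [[0,0,0],[0,0,40],0.7],
  [[0,0,0],[0,0,0],0.7],
])

```text
t: 3.55
eef_pos: [454.6, 31.3, 185.8]
eef_rot: [179.9, -0.7, -179.0]
force: [-0.7, -0.1, 0.3]
opening: 59.7
grasp_force: 0.0
```

Run:
```python
from h import *
s=arm.sense(); print(s['eef_pos'],s['eef_rot'],s['opening'])
C=cam('wrist'); im=arm.camera('wrist'); cv2.imwrite('pics/w2.png',im)
for q in arm.masks_of('done_unit','wrist')[:2]:
    print(q['confidence'],q['at'],fit([('wrist',q['mask'],C)],UNIT,(458.5,33),42,[0.02]))
```

```text
[454.64364572  31.34104154 185.77376295] [ 179.8901648    -0.67694969 -178.99125617] 59.745849497596666
0.69 [321.9, 241.6] (np.float64(458.3546556766645), np.float64(34.0515483430661), np.float64(1.8192979188006808), np.float64(0.9157333693158818))
```

View pics/w2.png

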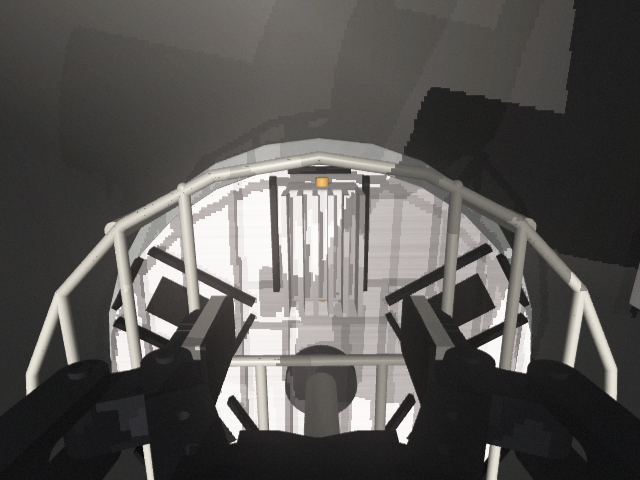

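Emit:
carry_out([
  [[0,0,0],[0,0,10],0.7],
  [[0,0,0],[0,0,0],0.7],
  [[0,0,0],[0,0,0],0.7],
])

```text
t: 3.95
eef_pos: [459.1, 31.7, 180.9]
eef_rot: [-180.0, 0.1, -178.8]
force: [-0.4, -0.2, 0.5]
opening: 60.0
grasp_force: 0.0
```

Emit:
carry_out([
  [[0,0,-0.005],[0.5,2,30],0.7],
  [[0,0,0],[0,0,30],0.7],
  [[0,0,0],[0,0,30],0.7],
  [[0,0,0],[0,0,21],0.7],
  [[0,0,0],[0,0,0],0.7],
])

```text
t: 4.45
eef_pos: [457.9, 33.3, 67.5]
eef_rot: [-180.0, -0.1, -178.5]
force: [0.3, -3.1, -1.4]
opening: 59.7
grasp_force: 0.0
```

Emit:
carry_out([
  [[0,0,0],[0,0,0],0],
  [[0,0,0],[0,0,0],0],
  [[0,0,0],[0,0,0],0],
  [[0,0,0],[0,0,0],0],
], grip_force=60)

```text
t: 4.85
eef_pos: [458.1, 34.0, 69.4]
eef_rot: [-180.0, 0.1, -178.5]
force: [-0.2, 0.3, 0.0]
opening: 44.5
grasp_force: 61.5
```

Emit:
carry_out([
  [[0,0,0],[0,0,-20],0],
  [[0,0,0],[0,0,-30],0],
  [[0,0,0],[0,0,-35],0],
  [[0,0,0],[0,0,-35],0],
  [[0,0,0],[0,0,0],0],
])

```text
t: 5.35
eef_pos: [460.6, 33.7, 192.9]
eef_rot: [-179.9, 0.6, -178.5]
force: [1.1, -0.2, -3.8]
opening: 44.2
grasp_force: 62.6
```

Emit:
carry_out([
  [[0,0,0],[-7,-20,0],0],
  [[0,0,0],[-13,-40,0],0],
  [[0,0,0],[-13,-40,0],0],
  [[0,0,0],[-13,-40,0],0],
  [[0,0,0],[-13,-40,0],0],
])

```text
t: 5.85
eef_pos: [520.7, -145.5, 187.5]
eef_rot: [179.9, -0.1, -178.6]
force: [1.0, 0.5, -3.0]
opening: 44.2
grasp_force: 62.5
```

Emit:
carry_out([
  [[0,0,0],[-13,-40,0],0],
  [[0,0,0],[-13,-40,0],0],
  [[0,0,0],[-13,-40,0],0],
  [[0,0,0],[-13,-40,0],0],
  [[0,0,0],[-7,-20,0],0],
])

```text
t: 6.35
eef_pos: [585.0, -326.6, 186.8]
eef_rot: [-180.0, -0.0, -178.7]
force: [0.1, -0.0, -3.3]
opening: 44.7
grasp_force: 62.5
```

Emit:
carry_out([
  [[0,0,0],[0,0,0],0],
  [[0,0,0],[0,0,30],0],
  [[0,0,0],[0,0,30],0],
  [[0,0,0],[0,0,0],0],
])

```text
t: 6.75
eef_pos: [580.6, -319.0, 122.7]
eef_rot: [179.5, -0.6, -178.5]
force: [0.1, 0.8, -3.2]
opening: 44.6
grasp_force: 62.2
```

Run:
```python
from h import *
s=arm.sense(); print(s['eef_pos'],s['eef_rot'],s['opening'],s['force'])
C=cam('wrist'); im=arm.camera('wrist'); cv2.imwrite('pics/w3.png',im)
for q in arm.masks_of('tray','wrist')[:2]: print(q['confidence'],q['at'],fit([('wrist',q['mask'],C)],TRAY,(585,-323),0,[0.05]))
```

```text
[ 580.57997337 -318.99563141  122.69339655] [ 179.45493988   -0.63568699 -178.53046794] 44.604091125055575 [ 0.11776213  0.77373456 -3.15605292]
0.76 [292.8, 185.8] (np.float64(585.0285320189533), np.float64(-324.40353543523975), np.float64(2.468623553049722), np.float64(0.49194892909837595))
```

View pics/w3.png

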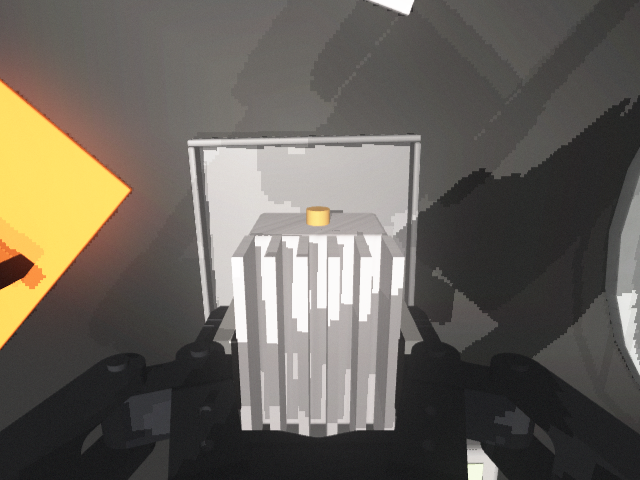

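Emit:
carry_out([
  [[0,0,0],[0,0,30],0],
  [[0,0,0],[0,0,30],0],
  [[0,0,0],[0,0,20],0],
  [[0,0,0],[0,0,6],0],
  [[0,0,0],[0,0,0],0],
])

```text
t: 7.35
eef_pos: [585.3, -323.0, 43.4]
eef_rot: [-180.0, 0.0, -178.5]
force: [-0.2, -0.1, -3.0]
opening: 44.4
grasp_force: 65.0
```

Emit:
carry_out([
  [[0,0,0],[0,0,0],0],
  [[0,0,0],[0,0,0],0],
])

```text
t: 7.55
eef_pos: [586.1, -323.9, 44.9]
eef_rot: [-179.9, 0.2, -178.5]
force: [-0.1, 0.6, -3.1]
opening: 44.2
grasp_force: 65.0
```

Emit:
carry_out([
  [[0,0,0],[0,0,6],0],
  [[0,0,0],[0,0,5],0],
  [[0,0,0],[0,0,1.5],0],
  [[0,0,0],[0,0,0],0],
  [[0,0,0],[0,0,0],0],
])

```text
t: 8.05
eef_pos: [585.3, -323.4, 31.5]
eef_rot: [-180.0, 0.1, -178.6]
force: [-0.6, 0.7, 5.4]
opening: 44.5
grasp_force: 66.1
```

Emit:
carry_out([
  [[0,0,0],[0,0,0],0.7],
  [[0,0,0],[0,0,0],0.7],
  [[0,0,0],[0,0,-30],0.7],
  [[0,0,0],[0,0,-50],0.7],
  [[0,0,0],[0,0,-50],0.7],
])

```text
t: 8.55
eef_pos: [584.2, -322.6, 160.2]
eef_rot: [179.9, -0.1, -178.6]
force: [0.9, -0.4, 0.3]
opening: 59.8
grasp_force: 0.0
```

Emit:
carry_out([
  [[0,0,0],[0,0,-50],0.7],
  [[0,0,0],[0,0,-40],0.7],
  [[0,0,0],[0,0,0],0.7],
])

```text
t: 8.85
eef_pos: [588.2, -325.5, 258.0]
eef_rot: [-179.4, 0.7, -178.5]
force: [0.2, -0.6, 0.4]
opening: 59.7
grasp_force: 0.0
```

Run:
```python
from h import *
s=arm.sense(); print(s['eef_pos'],s['eef_rot'],s['opening'],s['force'])
arm.camera('top'); arm.camera('scene'); C={n:cam(n) for n in('top','scene')}
Y=np.radians([-30,0,30])
for q in arm.masks_of('unit_a','top'):
    if q['confidence']<.3 or q['mask'].sum()>3000: continue
    w=p2w('top',q['at'],30,C['top'])[0,:2]
    print(q['confidence'],q['at'],fit([('top',q['mask'],C['top'])],UNIT,w,0,Y))
for q in arm.masks_of('unit_a','scene'):
    print(q['confidence'],q['at'],q['mask'].sum(),p2w('scene',q['at'],25,C['scene']).round())
```

```text
[ 588.1981553  -325.46258476  258.03561379] [-179.44559243    0.6676626  -178.54243114] 59.68482613365665 [ 0.16443428 -0.62589352  0.4416248 ]
0.91 [163.9, 297.1] (np.float64(489.3582257284568), np.float64(310.3854173558053), np.float64(-0.6952478085561744), np.float64(0.9472174411933448))
0.65 [411.4, 203.6] 549 [[599. 397.  25.]]
0.62 [365.9, 205.1] 410 [[489. 325.  25.]]
```

Emit:
carry_out([
  [[0,0,0],[3.5,23,0],0.7],
  [[0,0,0],[7,46,0],0.7],
  [[0,0,0],[7,46,0],0.7],
  [[0,0,0],[7,46,0],0.7],
  [[0,0,0],[7,46,0],0.7],
])

```text
t: 9.55
eef_pos: [546.5, -114.9, 247.9]
eef_rot: [179.9, -0.2, -178.6]
force: [1.1, 0.8, 0.1]
opening: 59.5
grasp_force: 0.0
```

Emit:
carry_out([
  [[0,0,0],[7,46,0],0.7],
  [[0,0,0],[7,46,0],0.7],
  [[0,0,0],[7,46,0],0.7],
  [[0,0,0],[7,46,0],0.7],
  [[0,0,0],[7,46,0],0.7],
])

```text
t: 10.05
eef_pos: [505.6, 113.8, 248.2]
eef_rot: [180.0, -0.3, -178.6]
force: [0.7, 0.2, 0.5]
opening: 59.7
grasp_force: 0.0
```

Emit:
carry_out([
  [[0,0,0],[7,46,0],0.7],
  [[0,0,0],[7,46,0],0.7],
  [[0,0,0],[7,46,0],0.7],
  [[0,0,0],[7,46,0],0.7],
  [[0,0,0],[4,25,0],0.7],
])

```text
t: 10.55
eef_pos: [468.0, 323.0, 248.0]
eef_rot: [-180.0, -0.2, -178.4]
force: [1.4, 0.3, 0.7]
opening: 59.8
grasp_force: 0.0
```

Emit:
carry_out([
  [[0,0,0],[0,0,0],0.7],
  [[0,0,0],[0,0,0],0.7],
])

```text
t: 10.75
eef_pos: [469.0, 320.1, 248.3]
eef_rot: [-179.9, -0.2, -178.5]
force: [-0.7, -0.1, -0.2]
opening: 59.4
grasp_force: 0.0
```

Run:
```python
from h import *
s=arm.sense(); print(s['eef_pos'],s['eef_rot'],s['opening'],s['force'])
C=cam('wrist'); im=arm.camera('wrist'); cv2.imwrite('pics/w4.png',im)
for q in arm.masks_of('unit_a','wrist'):
    if q['confidence']<.3: continue
    w=p2w('wrist',q['at'],30,C)[0,:2]
    print(q['confidence'],q['at'],fit([('wrist',q['mask'],C)],UNIT,w,0,np.radians([-30,-10,10,30])))
```

```text
[468.99382942 320.09533262 248.34934233] [-179.88082307   -0.20770428 -178.46144378] 59.37171176828743 [-0.72052579 -0.14392881 -0.15448586]
0.81 [354.8, 350.3] (np.float64(607.749474482592), np.float64(357.51221661094064), np.float64(-6.801997899842449), np.float64(0.9195211786372007))
0.81 [305.1, 228.5] (np.float64(489.92843447394705), np.float64(308.8939359119596), np.float64(-1.6571786516809799), np.float64(0.928925313700977))
```

View pics/w4.png

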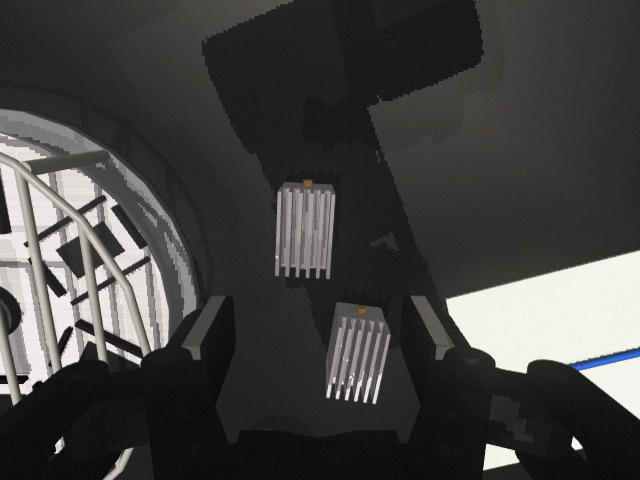

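Emit:
carry_out([
  [[0,0,0.056],[-20.5,-12,20],0.7],
  [[0,0,0],[0,0,50],0.7],
  [[0,0,0],[0,0,50],0.7],
  [[0,0,0],[0,0,30],0.7],
  [[0,0,0],[0,0,20],0.7],
])

```text
t: 11.35
eef_pos: [489.8, 306.3, 77.3]
eef_rot: [-179.9, -0.3, 178.1]
force: [0.5, 0.0, -0.1]
opening: 60.0
grasp_force: 0.0
```

Emit:
carry_out([
  [[0,0,0],[0,0,20],0.7],
  [[0,0,0],[0,0,20],0.7],
  [[0,0,0],[0,0,10],0.7],
  [[0,0,0],[0,0,0],0.7],
  [[0,0,0],[0,0,0],0.7],
])

```text
t: 11.85
eef_pos: [491.5, 308.3, 30.7]
eef_rot: [180.0, 0.0, 178.2]
force: [0.4, -0.2, -0.0]
opening: 59.7
grasp_force: 0.0
```

Emit:
carry_out([
  [[0,0,0],[1,0,3],0.7],
  [[0,0,0],[0,0,0],0],
  [[0,0,0],[0,0,0],0],
  [[0,0,0],[0,0,0],0],
  [[0,0,0],[0,0,0],0],
])

```text
t: 12.35
eef_pos: [490.4, 309.1, 28.2]
eef_rot: [180.0, 0.1, 178.2]
force: [-0.0, 0.4, 6.4]
opening: 44.5
grasp_force: 62.3
```

Emit:
carry_out([
  [[0,0,0],[0,0,0],0],
  [[0,0,0],[0,0,0],0],
])

```text
t: 12.55
eef_pos: [490.4, 309.2, 28.2]
eef_rot: [180.0, 0.1, 178.2]
force: [-0.6, -0.3, 6.0]
opening: 44.4
grasp_force: 62.4
```

Emit:
carry_out([
  [[0,0,0],[0,0,-20],0],
  [[0,0,0],[0,0,-40],0],
  [[0,0,0],[0,0,-40],0],
  [[0,0,0],[0,0,-40],0],
  [[0,0,0],[0,0,-22],0],
])

```text
t: 13.05
eef_pos: [490.7, 309.2, 192.1]
eef_rot: [179.9, 0.2, 178.3]
force: [-0.2, -0.4, -1.4]
opening: 44.1
grasp_force: 61.8
```

Emit:
carry_out([
  [[0,0,0],[2,-25,0],0],
  [[0,0,0],[3.5,-42,0],0],
  [[0,0,0],[3.5,-42,0],0],
  [[0,0,0],[3.5,-42,0],0],
  [[0,0,0],[3.5,-42,0],0],
])

```text
t: 13.55
eef_pos: [466.9, 115.1, 188.9]
eef_rot: [-180.0, -0.1, 178.3]
force: [0.7, -0.2, -2.8]
opening: 44.6
grasp_force: 62.0
```

Emit:
carry_out([
  [[0,0,0],[3.5,-42,0],0],
  [[0,0,0],[3,-41,0],0],
  [[0,0,-0.058],[0,0,0],0],
  [[0,0,0],[0,0,0],0],
  [[0,0,0],[0,0,0],0],
])

```text
t: 14.05
eef_pos: [458.5, 33.9, 189.0]
eef_rot: [180.0, -0.1, -178.5]
force: [-0.9, -0.1, -2.7]
opening: 44.2
grasp_force: 62.3
```

Run:
```python
from h import *
s=arm.sense(); print(s['eef_pos'],s['eef_rot'],s['opening'],s['force'])
C=cam('wrist'); im=arm.camera('wrist')
M=R.from_euler('z',1.5,degrees=True).as_matrix(); o=np.array([569,35.8,0])
L=[((-61,-63,118),(-61,63,118)),((-61,-63,118),(-150,-63,118)),((-61,63,118),(-150,63,118)),((-151,-28,50),(-69,-28,50)),((-151,28,50),(-69,28,50)),((-69,28,50),(-69,-28,50)),((-151,28,50),(-151,-28,50))]
S=1.6; o2=cv2.resize(im[100:440,90:560],None,fx=S,fy=S,interpolation=cv2.INTER_CUBIC)
for a,b in L:
    q=((w2p('wrist',np.array([a,b])@M.T+o,C)-[90,100])*S).astype(int); cv2.line(o2,q[0].tolist(),q[1].tolist(),(0,0,255),1)
cv2.imwrite('pics/w5.png',o2)
```

```text
[458.48306048  33.91356812 188.99843637] [ 1.79976287e+02 -5.86746553e-02 -1.78504061e+02] 44.20567797082571 [-0.92688015 -0.10429952 -2.6769963 ]
```

View pics/w5.png

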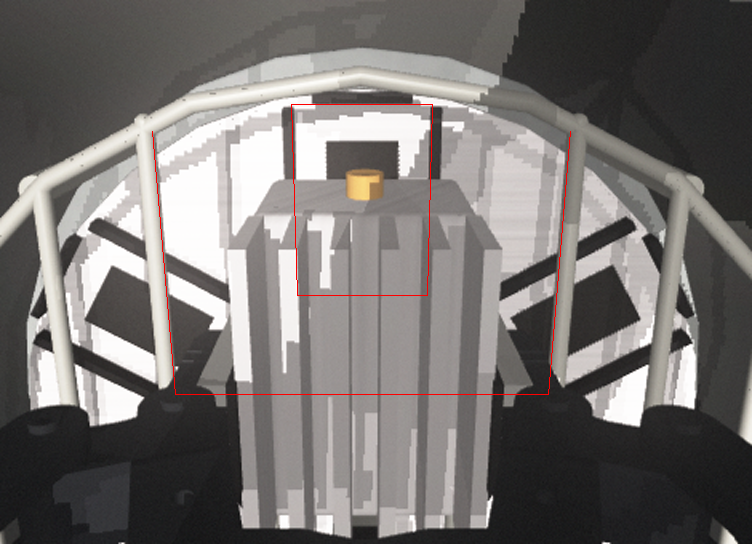

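Emit:
carry_out([
  [[0,0,0],[0,0,30],0],
  [[0,0,0],[0,0,30],0],
  [[0,0,0],[0,0,30],0],
  [[0,0,0],[0,0,15],0],
  [[0,0,0],[0,0,4],0],
])

```text
t: 14.6
eef_pos: [457.9, 34.9, 78.6]
eef_rot: [180.0, -0.2, -178.3]
force: [-1.2, -0.7, -2.2]
opening: 44.2
grasp_force: 62.2
```

Emit:
carry_out([
  [[0,0,0],[0,0,4],0],
  [[0,0,0],[0,0,4],0],
  [[0,0,0],[0,0,1],0],
  [[0,0,0],[0,0,0],0],
  [[0,0,0],[0,0,0],0],
])

```text
t: 15.1
eef_pos: [459.3, 33.6, 71.8]
eef_rot: [-180.0, 0.1, -178.4]
force: [-0.1, -0.3, -2.3]
opening: 44.2
grasp_force: 62.2
```

Emit:
carry_out([
  [[0,0,0],[0,0,1],0],
  [[0,0,0],[0,0,1],0],
  [[0,0,0],[0,0,0.5],0],
  [[0,0,0],[0,0,0],0],
  [[0,0,0],[0,0,0],0],
])

```text
t: 15.6
eef_pos: [459.2, 33.6, 70.1]
eef_rot: [-180.0, 0.1, -178.4]
force: [-1.6, -0.1, 10.0]
opening: 44.2
grasp_force: 64.0
```

Emit:
carry_out([
  [[0,0,0],[0,0,0],0.7],
  [[0,0,0],[0,0,0],0.7],
  [[0,0,0],[0,0,-15],0.7],
  [[0,0,0],[0,0,-50],0.7],
  [[0,0,0],[0,0,-50],0.7],
])

```text
t: 16.1
eef_pos: [457.9, 33.7, 184.0]
eef_rot: [179.9, -0.2, -178.5]
force: [2.2, 0.2, -0.5]
opening: 59.8
grasp_force: 0.0
```

Emit:
carry_out([
  [[0,0,0],[0,0,-50],0.6],
  [[0,0,0],[-40,0,0],0.6],
  [[0,0,0],[-40,0,0],0.6],
  [[0,0,0],[-30,-0.5,0],0.6],
  [[0,0,0],[0,0,0],0.6],
])

```text
t: 16.6
eef_pos: [573.3, 35.7, 234.1]
eef_rot: [-180.0, 0.3, -178.4]
force: [-0.7, -0.1, 0.4]
opening: 51.2
grasp_force: 0.0
```

Emit:
carry_out([
  [[0,0,0],[0,0,0],0.6],
  [[0,0,0],[0,0,0],0.6],
])

```text
t: 16.8
eef_pos: [567.3, 36.3, 233.1]
eef_rot: [180.0, -0.2, -178.4]
force: [-1.3, -0.7, 0.7]
opening: 51.1
grasp_force: 0.0
```

Run:
```python
from h import *
s=arm.sense(); print(s['eef_pos'],s['eef_rot'],s['opening'],s['force'])
C=cam('wrist'); im=arm.camera('wrist')
M=R.from_euler('z',1.5,degrees=True).as_matrix(); o=np.array([569,35.8,0])
o2=im.copy()
L=[((-35,-9,181),(-35,9,181)),((-35,-9,181),(35,-9,181)),((-35,9,181),(35,9,181)),((-35,-9,147),(-35,9,147)),((-61,-63,118),(-61,63,118))]
for a,b in L:
    q=w2p('wrist',np.array([a,b])@M.T+o,C).astype(int); cv2.line(o2,q[0].tolist(),q[1].tolist(),(0,0,255),1)
cv2.imwrite('pics/w6.png',o2)
T=arm.camera('top'); Ct=cam('top')
print([(round(q['confidence'],2),fit([('top',q['mask'],Ct)],LID,p2w('top',q['at'],5,Ct)[0,:2],0,np.radians([160,45]))) for q in arm.masks_of('lid','top')])
print([(round(q['confidence'],2),q['at'],p2w('top',q['at'],30,Ct)) for q in arm.masks_of('done_unit','top')])
```

```text
[567.31344815  36.34595135 233.09342953] [ 1.79974181e+02 -1.63706191e-01 -1.78439121e+02] 51.09124462598688 [-1.33350051 -0.71267678  0.6686366 ]
[(0.77, (np.float64(582.5830691969745), np.float64(-522.2844116628424), np.float64(48.29228163785286), np.float64(0.9774624373956594))), (0.55, (np.float64(382.6301209880155), np.float64(-337.17599085793904), np.float64(-17.44658250385998), np.float64(0.9753573967301161)))]
[(0.98, [431.3, 249.0], array([[ 587.9945574 , -323.63868983,   30.        ]]))]
```

View pics/w6.png

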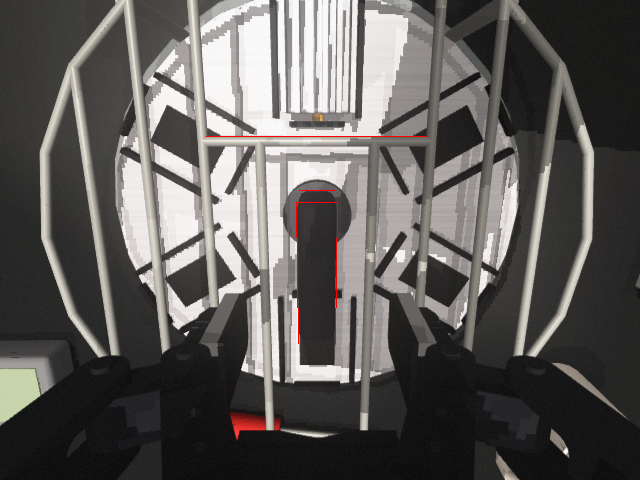

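Emit:
carry_out([
  [[0,0,0],[-1,-0.5,25],0.5],
  [[0,0,0],[0,0,25],0.5],
  [[0,0,0],[0,0,23],0.5],
  [[0,0,0],[0,0,0],0.5],
  [[0,0,0],[0,0,0],0.5],
])

```text
t: 17.5
eef_pos: [569.8, 35.6, 161.0]
eef_rot: [180.0, -0.0, -178.4]
force: [-0.2, -0.2, 1.0]
opening: 42.8
grasp_force: 0.0
```

Emit:
carry_out([
  [[0,0,0],[0,0,0],0],
  [[0,0,0],[0,0,0],0],
  [[0,0,0],[0,0,0],0],
  [[0,0,0],[0,0,0],0],
  [[0,0,0],[0,0,0],0],
], grip_force=40)

```text
t: 18.0
eef_pos: [570.9, 35.8, 162.4]
eef_rot: [-180.0, 0.2, -178.4]
force: [-0.6, 1.7, 6.9]
opening: 16.7
grasp_force: 41.4
```

Emit:
carry_out([
  [[0,0,0.05],[0,0,0],0],
  [[0,0,0.1],[0,0,0],0],
  [[0,0,0.1],[0,0,0],0],
  [[0,0,0.1],[0,0,0],0],
  [[0,0,0.1],[0,0,0],0],
])

```text
t: 18.5
eef_pos: [570.7, 34.8, 162.4]
eef_rot: [-179.9, 0.2, 155.6]
force: [-1.2, -3.4, 5.5]
opening: 17.5
grasp_force: 41.5
```

Emit:
carry_out([
  [[0,0,0.1],[0,0,0],0],
  [[0,0,0.1],[0,0,0],0],
  [[0,0,0.1],[0,0,0],0],
  [[0,0,0.1],[0,0,0],0],
  [[0,0,0.1],[0,0,0],0],
])

```text
t: 19.0
eef_pos: [570.0, 34.0, 162.4]
eef_rot: [-179.9, 0.2, 127.0]
force: [-3.7, -5.8, 8.3]
opening: 17.7
grasp_force: 41.7
```

Emit:
carry_out([
  [[0,0,0.06],[0,0,0],0],
  [[0,0,0.037],[0,0,0],0],
  [[0,0,0],[0,0,0],0],
  [[0,0,0],[0,0,0],0],
])

```text
t: 19.4
eef_pos: [569.8, 33.8, 162.4]
eef_rot: [-179.9, 0.2, 121.6]
force: [-4.0, -5.8, 7.6]
opening: 17.5
grasp_force: 41.7
```

Emit:
carry_out([
  [[0,0,0],[0,0,0],0.5],
  [[0,0,0],[0,0,0],0.5],
  [[0,0,0],[0,0,0],0.5],
  [[0,0,0],[0,0,-25],0.5],
  [[0,0,0],[0,0,-40],0.5],
])

```text
t: 19.9
eef_pos: [567.9, 36.1, 223.6]
eef_rot: [-179.7, -0.3, 121.6]
force: [1.4, -0.1, -0.3]
opening: 42.3
grasp_force: 0.0
```

Emit:
carry_out([
  [[0,0,0],[0,0,-25],0.7],
  [[0,0,0],[0,0,0],0.7],
  [[0,0,0],[0,0,0],0.7],
])

```text
t: 20.2
eef_pos: [569.8, 35.9, 250.9]
eef_rot: [180.0, 0.0, 121.6]
force: [0.5, 0.7, 0.8]
opening: 59.8
grasp_force: 0.0
```

Run:
```python
from h import *
plan([(575,345,250,173.2,.7)])
```

```text
from [569.8  35.9 250.9] 121.59
[[0, 0, np.float64(-0.1287)], [37.2, 23.8, 0.1], 0.7]
[[0, 0, np.float64(-0.1287)], [33.9, 28.3, 0.1], 0.7]
[[0, 0, np.float64(-0.1287)], [30.0, 32.5, 0.1], 0.7]
[[0, 0, np.float64(-0.1287)], [25.5, 36.0, 0.1], 0.7]
[[0, 0, np.float64(-0.1287)], [20.7, 39.0, 0.1], 0.7]
[[0, 0, np.float64(-0.1287)], [15.5, 41.3, 0.1], 0.7]
[[0, 0, np.float64(-0.1287)], [10.1, 43.0, 0.1], 0.7]
--
```

Emit:
carry_out([
  [[0,0,-0.129],[37,24,0],0.7],
  [[0,0,-0.129],[34,28.5,0],0.7],
  [[0,0,-0.129],[30,32.5,0],0.7],
  [[0,0,-0.129],[25.5,36,0],0.7],
  [[0,0,-0.129],[20.5,39,0],0.7],
])

```text
t: 20.7
eef_pos: [572.7, 258.0, 248.4]
eef_rot: [-179.9, -0.2, 158.8]
force: [-0.1, -0.7, -0.2]
opening: 59.8
grasp_force: 0.0
```

Emit:
carry_out([
  [[0,0,-0.129],[15.5,41.5,0],0.7],
  [[0,0,-0.128],[10,43,0],0.7],
  [[0,0,0],[0,0,0],0.7],
  [[0,0,0],[0,0,0],0.7],
  [[0,0,0],[0,0,0],0.7],
])

```text
t: 21.2
eef_pos: [574.9, 343.7, 249.1]
eef_rot: [-179.9, -0.2, 173.2]
force: [-0.1, -1.2, -0.4]
opening: 59.9
grasp_force: 0.0
```

Run:
```python
from h import *
s=arm.sense(); print(s['eef_pos'],s['eef_rot'])
C=cam('wrist'); im=arm.camera('wrist'); cv2.imwrite('pics/w7.png',im)
for q in arm.masks_of('unit_a','wrist'):
    if q['confidence']<.3: continue
    w=p2w('wrist',q['at'],30,C)[0,:2]; print(q['confidence'],q['at'],w)
    if abs(w[1]-357)<30: r=fit([('wrist',q['mask'],C)],UNIT,w,0,np.radians([-10,0])); print(np.round(r,2))
arm.camera('top'); Ct=cam('top')
for q in arm.masks_of('done_unit','top'):
    if q['mask'].sum()<3000: print(q['at'],p2w('top',q['at'],60,Ct).round())
plan([(r[0],r[1],27.8,180+r[2],.7)])
```

```text
[574.94128581 343.7469174  249.14909545] [-1.79877450e+02 -1.60402501e-01  1.73182499e+02]
0.75 [31.9, 160.8] [511.37739768 113.26259808]
0.63 [341.9, 237.0] [606.51662417 360.28074886]
[606.78 357.8   -6.81   0.92]
from [575.9 343.5 250.7] 173.13
[[0, 0, np.float64(-0.0002)], [-5.8, 3.6, 44.6], 0.7]
[[0, 0, np.float64(-0.0002)], [-5.8, 3.6, 44.6], 0.7]
[[0, 0, np.float64(-0.0002)], [-5.8, 3.6, 44.6], 0.7]
[[0, 0, np.float64(-0.0002)], [-5.8, 3.6, 44.6], 0.7]
[[0, 0, np.float64(-0.0002)], [-5.8, 3.6, 44.6], 0.7]
--
```

Emit:
carry_out([
  [[0,0,0],[-29.5,18,0],0.7],
  [[0,0,0],[0,0,45],0.7],
  [[0,0,0],[0,0,45],0.7],
  [[0,0,0],[0,0,40],0.7],
  [[0,0,0],[0,0,20],0.7],
])

```text
t: 21.9
eef_pos: [605.0, 357.3, 96.6]
eef_rot: [-179.8, -0.4, 173.1]
force: [-0.3, 0.1, 0.1]
opening: 59.8
grasp_force: 0.0
```

Emit:
carry_out([
  [[0,0,0],[0,0,20],0.7],
  [[0,0,0],[0,0,20],0.7],
  [[0,0,0],[0,0,20],0.7],
  [[0,0,0],[0,0,8],0.7],
  [[0,0,0],[0,0,0],0.7],
])

```text
t: 22.4
eef_pos: [606.5, 358.3, 31.6]
eef_rot: [-179.9, -0.1, 173.2]
force: [0.2, 0.1, -0.3]
opening: 59.9
grasp_force: 0.0
```

Emit:
carry_out([
  [[0,0,0],[0,0,0],0.7],
  [[0,0,0],[0,0,0],0.7],
])

```text
t: 22.6
eef_pos: [608.1, 359.6, 34.4]
eef_rot: [179.9, 0.1, 173.2]
force: [0.1, -0.4, -0.0]
opening: 60.0
grasp_force: 0.0
```

Emit:
carry_out([
  [[0,0,0],[0.5,-1,4.5],0.7],
  [[0,0,0],[0,0,0],0.7],
  [[0,0,0],[0,0,0],0],
  [[0,0,0],[0,0,0],0],
  [[0,0,0],[0,0,0],0],
], grip_force=60)

```text
t: 23.1
eef_pos: [606.7, 358.5, 28.7]
eef_rot: [180.0, 0.0, 173.3]
force: [-1.5, 0.5, 0.3]
opening: 44.6
grasp_force: 62.8
```

Emit:
carry_out([
  [[0,0,0],[0,0,0],0],
  [[0,0,0],[0,0,0],0],
  [[0,0,0],[0,0,0],0],
])

```text
t: 23.4
eef_pos: [606.7, 358.5, 28.7]
eef_rot: [180.0, 0.0, 173.3]
force: [-0.4, 0.1, 3.7]
opening: 44.5
grasp_force: 62.8
```

Emit:
carry_out([
  [[0,0,0],[0,0,-20],0],
  [[0,0,0],[0,0,-40],0],
  [[0,0,0],[0,0,-50],0],
  [[0,0,0],[0,0,-50],0],
  [[0,0,0],[0,0,-50],0],
])

```text
t: 23.9
eef_pos: [605.2, 358.0, 238.4]
eef_rot: [-179.9, -0.2, 173.3]
force: [0.8, 0.8, -2.9]
opening: 44.4
grasp_force: 62.2
```

Run:
```python
from h import *
print(arm.sense()['opening'])
plan([(459,34,240,181.6,0)])
```

```text
44.390797426061525
from [605.2 358.  238.4] 173.25
[[0, 0, np.float64(-0.0182)], [13.4, -42.4, -0.2], 0]
[[0, 0, np.float64(-0.0182)], [14.2, -42.1, -0.2], 0]
[[0, 0, np.float64(-0.0182)], [14.9, -41.9, -0.2], 0]
[[0, 0, np.float64(-0.0182)], [15.7, -41.6, -0.2], 0]
[[0, 0, np.float64(-0.0182)], [16.4, -41.3, -0.2], 0]
[[0, 0, np.float64(-0.0182)], [17.2, -41.0, -0.2], 0]
[[0, 0, np.float64(-0.0182)], [17.9, -40.7, -0.2], 0]
[[0, 0, np.float64(-0.0182)], [18.7, -40.3, -0.2], 0]
--
```

Emit:
carry_out([
  [[0,0,-0.018],[13.5,-42.5,0],0],
  [[0,0,-0.018],[14,-42,0],0],
  [[0,0,-0.018],[15,-42,0],0],
  [[0,0,-0.018],[15.5,-41.5,0],0],
  [[0,0,-0.018],[16.5,-41.5,0],0],
])

```text
t: 24.4
eef_pos: [513.1, 154.2, 237.3]
eef_rot: [-180.0, -0.1, 178.5]
force: [1.2, -1.5, -2.9]
opening: 44.5
grasp_force: 62.4
```

Emit:
carry_out([
  [[0,0,-0.018],[17,-41,0],0],
  [[0,0,-0.018],[18,-40.5,0],0],
  [[0,0,-0.019],[18.5,-40.5,0],0],
  [[0,0,0],[0,0,25],0],
  [[0,0,0],[0,0,25],0],
])

```text
t: 24.9
eef_pos: [459.9, 32.7, 188.0]
eef_rot: [-180.0, 0.1, -178.6]
force: [0.1, -0.5, -2.2]
opening: 44.4
grasp_force: 62.7
```

Emit:
carry_out([
  [[0,0,0],[0,0,0],0],
  [[0,0,0],[0,0,0],0],
  [[0,0,0],[0,0,0],0],
])

```text
t: 25.2
eef_pos: [461.0, 34.4, 189.0]
eef_rot: [-180.0, 0.1, -178.4]
force: [-0.6, 1.0, -2.7]
opening: 44.5
grasp_force: 62.3
```

Run:
```python
from h import *
s=arm.sense(); print(s['eef_pos'],s['eef_rot'],s['opening'],s['force'])
C=cam('wrist'); im=arm.camera('wrist')
M=R.from_euler('z',1.5,degrees=True).as_matrix(); o=np.array([569,35.8,0])
L=[((-61,-63,118),(-61,63,118)),((-61,-63,118),(-150,-63,118)),((-61,63,118),(-150,63,118)),((-151,-28,50),(-69,-28,50)),((-151,28,50),(-69,28,50)),((-69,28,50),(-69,-28,50)),((-151,28,50),(-151,-28,50))]
S=1.6; o2=cv2.resize(im[100:440,90:560],None,fx=S,fy=S,interpolation=cv2.INTER_CUBIC)
for a,b in L:
    q=((w2p('wrist',np.array([a,b])@M.T+o,C)-[90,100])*S).astype(int); cv2.line(o2,q[0].tolist(),q[1].tolist(),(0,0,255),1)
cv2.imwrite('pics/w8.png',o2)
```

```text
[461.03568863  34.37205866 189.00154081] [-1.79986114e+02  7.86979809e-02 -1.78401924e+02] 44.50645717757827 [-0.62255882  1.04460631 -2.71015645]
```

View pics/w8.png

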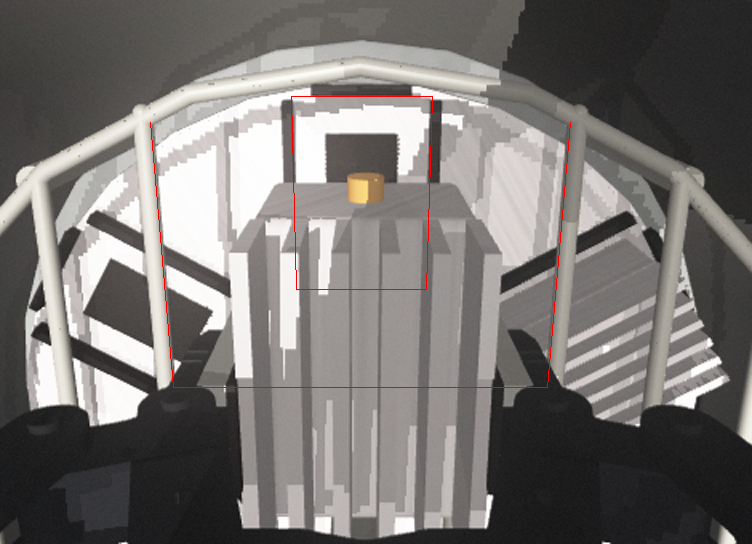

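Emit:
carry_out([
  [[0,0,0],[2,-0.4,30],0],
  [[0,0,0],[0,0,30],0],
  [[0,0,0],[0,0,30],0],
  [[0,0,0],[0,0,15],0],
  [[0,0,0],[0,0,4],0],
])

```text
t: 25.75
eef_pos: [458.4, 34.0, 78.5]
eef_rot: [180.0, -0.1, -178.4]
force: [-0.6, 0.3, -3.6]
opening: 44.3
grasp_force: 62.4
```

Emit:
carry_out([
  [[0,0,0],[0,0,4],0],
  [[0,0,0],[0,0,3],0],
  [[0,0,0],[0,0,0],0],
  [[0,0,0],[0,0,0],0],
  [[0,0,0],[0,0,0],0],
])

```text
t: 26.25
eef_pos: [458.8, 33.6, 72.9]
eef_rot: [-180.0, 0.1, -178.4]
force: [0.8, 1.0, -3.2]
opening: 44.4
grasp_force: 62.4
```

Emit:
carry_out([
  [[0,0,0],[0,0,1],0],
  [[0,0,0],[0,0,1],0],
  [[0,0,0],[0,0,0.5],0],
  [[0,0,0],[0,0,0],0],
  [[0,0,0],[0,0,0],0],
])

```text
t: 26.75
eef_pos: [458.6, 33.7, 70.6]
eef_rot: [-180.0, 0.0, -178.4]
force: [-1.0, 0.1, 5.3]
opening: 44.3
grasp_force: 63.7
```

Emit:
carry_out([
  [[0,0,0],[0,0,0],0.7],
  [[0,0,0],[0,0,0],0.7],
  [[0,0,0],[0,0,-15],0.7],
  [[0,0,0],[0,0,-50],0.7],
  [[0,0,0],[0,0,-50],0.7],
])

```text
t: 27.25
eef_pos: [457.4, 33.8, 185.0]
eef_rot: [180.0, -0.2, -178.5]
force: [1.8, -0.0, 0.4]
opening: 59.6
grasp_force: 0.0
```

Emit:
carry_out([
  [[0,0,0],[0,0,-50],0.6],
  [[0,0,0],[-40,0,0],0.6],
  [[0,0,0],[-40,0,0],0.6],
  [[0,0,0],[-31,-0.5,0],0.6],
  [[0,0,0.131],[0,0,0],0.6],
])

```text
t: 27.75
eef_pos: [574.0, 35.8, 235.2]
eef_rot: [180.0, 0.3, 173.9]
force: [-0.9, -0.2, -0.4]
opening: 51.1
grasp_force: 0.0
```

Emit:
carry_out([
  [[0,0,0.131],[0,0,0],0.6],
  [[0,0,0.131],[0,0,0],0.6],
  [[0,0,0.131],[0,0,0],0.6],
  [[0,0,0.131],[0,0,0],0.6],
  [[0,0,0.131],[0,0,0],0.6],
])

```text
t: 28.25
eef_pos: [569.0, 36.3, 234.5]
eef_rot: [-180.0, -0.0, 136.2]
force: [0.8, 0.1, 0.1]
opening: 50.9
grasp_force: 0.0
```

Emit:
carry_out([
  [[0,0,0.131],[0,0,0],0.5],
  [[0,0,0.131],[0,0,0],0.5],
  [[0,0,0],[0,0,0],0.5],
  [[0,0,0],[0,0,0],0.5],
  [[0,0,0],[0,0,0],0.5],
])

```text
t: 28.75
eef_pos: [569.2, 36.3, 234.7]
eef_rot: [-180.0, -0.0, 121.6]
force: [-0.1, -0.5, -0.2]
opening: 42.6
grasp_force: 0.0
```

Emit:
carry_out([
  [[0,0,0],[0,0,25],0.5],
  [[0,0,0],[0,0,25],0.5],
  [[0,0,0],[0,0,24],0.5],
  [[0,0,0],[0,0,0],0.5],
  [[0,0,0],[0,0,0],0.5],
])

```text
t: 29.25
eef_pos: [569.4, 36.2, 160.9]
eef_rot: [-180.0, -0.0, 121.6]
force: [0.6, 0.2, 0.9]
opening: 42.4
grasp_force: 0.0
```

Emit:
carry_out([
  [[0,0,0],[0,0,0],0],
  [[0,0,0],[0,0,0],0],
  [[0,0,0],[0,0,0],0],
  [[0,0,0],[0,0,0],0],
  [[0,0,0],[0,0,0],0],
], grip_force=40)

```text
t: 29.75
eef_pos: [568.9, 35.2, 162.5]
eef_rot: [-179.9, 0.1, 121.6]
force: [-4.0, -3.6, 6.0]
opening: 17.6
grasp_force: 42.1
```

Emit:
carry_out([
  [[0,0,0.05],[0,0,0],0],
  [[0,0,0.1],[0,0,0],0],
  [[0,0,0.1],[0,0,0],0],
  [[0,0,0.1],[0,0,0],0],
  [[0,0,0.1],[0,0,0],0],
])

```text
t: 30.25
eef_pos: [568.6, 35.2, 162.4]
eef_rot: [-179.9, 0.1, 95.6]
force: [-4.8, -3.1, 5.1]
opening: 17.3
grasp_force: 42.1
```

Emit:
carry_out([
  [[0,0,0.1],[0,0,0],0],
  [[0,0,0.1],[0,0,0],0],
  [[0,0,0.1],[0,0,0],0],
  [[0,0,0.1],[0,0,0],0],
  [[0,0,0.1],[0,0,0],0],
])

```text
t: 30.75
eef_pos: [568.3, 35.2, 162.4]
eef_rot: [-180.0, 0.1, 66.9]
force: [-5.4, -4.5, 6.4]
opening: 17.4
grasp_force: 42.2
```

Emit:
carry_out([
  [[0,0,0.06],[0,0,0],0],
  [[0,0,0.037],[0,0,0],0],
  [[0,0,0],[0,0,0],0],
  [[0,0,0],[0,0,0],0],
])

```text
t: 31.15
eef_pos: [568.2, 35.2, 162.4]
eef_rot: [-180.0, 0.1, 61.6]
force: [-5.2, -4.6, 7.2]
opening: 17.1
grasp_force: 42.2
```

Emit:
carry_out([
  [[0,0,0],[0,0,0],0.5],
  [[0,0,0],[0,0,0],0.5],
  [[0,0,0],[0,0,0],0.5],
  [[0,0,0],[0,0,-25],0.5],
  [[0,0,0],[0,0,-40],0.5],
])

```text
t: 31.65
eef_pos: [567.6, 36.6, 224.0]
eef_rot: [-179.6, 0.1, 61.5]
force: [0.2, 0.2, 0.6]
opening: 42.7
grasp_force: 0.0
```

Emit:
carry_out([
  [[0,0,0],[0,0,-35],0.5],
  [[0,0,0],[0,0,0],0.5],
  [[0,0,0],[0,0,0],0.5],
])

```text
t: 31.95
eef_pos: [569.9, 36.4, 261.7]
eef_rot: [179.9, -0.1, 61.5]
force: [-1.1, 0.6, -0.3]
opening: 42.8
grasp_force: 0.0
```

Run:
```python
from h import *
T=arm.camera('top'); Ct=cam('top'); cv2.imwrite('pics/t2.png',cv2.resize(T[140:400,100:560],None,fx=1.6,fy=1.6,interpolation=cv2.INTER_CUBIC))
print([(round(q['confidence'],2),np.round(fit([('top',q['mask'],Ct)],LID,p2w('top',q['at'],5,Ct)[0,:2],0,np.radians([-20,45])),1)) for q in arm.masks_of('lid','top')])
plan([(382.5,-337,240,-17.4,.5)],start=(569,35.5,260,61.6))
```

```text
[(0.93, array([ 583.4, -522.6,   48.2,    1. ])), (0.65, array([ 382.5, -336.5,  -17.7,    1. ]))]
from [569.   35.5 260. ] 61.6
[[0, 0, np.float64(0.1379)], [-41.6, 1.3, 2.0], 0.5]
[[0, 0, np.float64(0.1379)], [-41.1, 7.0, 2.0], 0.5]
[[0, 0, np.float64(0.1379)], [-39.7, 12.6, 2.0], 0.5]
[[0, 0, np.float64(0.1379)], [-37.6, 17.9, 2.0], 0.5]
[[0, 0, np.float64(0.1379)], [-34.8, 22.9, 2.0], 0.5]
[[0, 0, np.float64(0.1379)], [-31.3, 27.5, 2.0], 0.5]
[[0, 0, np.float64(0.1379)], [-27.2, 31.5, 2.0], 0.5]
[[0, 0, np.float64(0.1379)], [-22.6, 35.0, 2.0], 0.5]
[[0, 0, np.float64(0.1379)], [-17.6, 37.8, 2.0], 0.5]
[[0, 0, np.float64(0.1379)], [-12.2, 39.8, 2.0], 0.5]
--
```

View pics/t2.png

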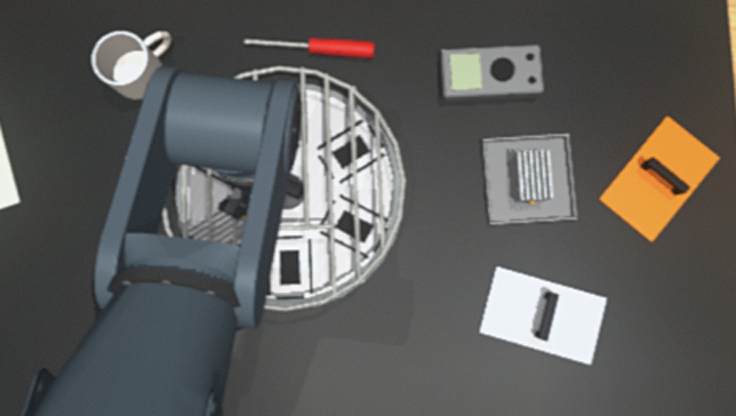

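Emit:
carry_out([
  [[0,0,0.138],[-41.5,1.5,2],0.5],
  [[0,0,0.138],[-41,7,2],0.5],
  [[0,0,0.138],[-39.5,12.5,2],0.5],
  [[0,0,0.138],[-37.5,18,2],0.5],
  [[0,0,0.138],[-35,23,2],0.5],
])

```text
t: 32.55
eef_pos: [474.4, -150.4, 249.2]
eef_rot: [-179.8, 0.1, 21.7]
force: [-0.3, -0.5, 0.3]
opening: 42.4
grasp_force: 0.0
```

Emit:
carry_out([
  [[0,0,0.138],[-31.5,27.5,2],0.5],
  [[0,0,0.138],[-27,31.5,2],0.5],
  [[0,0,0.138],[-22.5,35,2],0.5],
  [[0,0,0.138],[-17.5,38,2],0.5],
  [[0,0,0.138],[-12,40,2],0.5],
])

```text
t: 33.05
eef_pos: [381.3, -336.9, 239.1]
eef_rot: [-179.9, 0.2, -17.9]
force: [0.4, 0.3, -0.6]
opening: 42.5
grasp_force: 0.0
```

Emit:
carry_out([
  [[0,0,0],[0,0,0],0.5],
  [[0,0,0],[0,0,0],0.5],
  [[0,0,0],[0,0,0],0.5],
])

```text
t: 33.35
eef_pos: [382.7, -334.9, 239.8]
eef_rot: [-179.9, 0.1, -17.5]
force: [0.2, -0.1, -0.2]
opening: 42.9
grasp_force: 0.0
```

Run:
```python
from h import *
s=arm.sense(); print(s['eef_pos'],s['eef_rot'],s['opening'])
C=cam('wrist'); im=arm.camera('wrist'); cv2.imwrite('pics/w9.png',im)
for q in arm.masks_of('lid','wrist'):
    print(q['confidence'],q['at'],q['mask'].sum(),np.round(fit([('wrist',q['mask'],C)],LID,p2w('wrist',q['at'],5,C)[0,:2],0,np.radians([-20])),2))
```

```text
[ 382.65157457 -334.85923031  239.78250285] [-1.79878528e+02  1.25371475e-01 -1.74789379e+01] 42.909688656972435
0.84 [317.6, 194.3] 21390 [ 383.1  -337.79  -17.21    0.99]
```

View pics/w9.png

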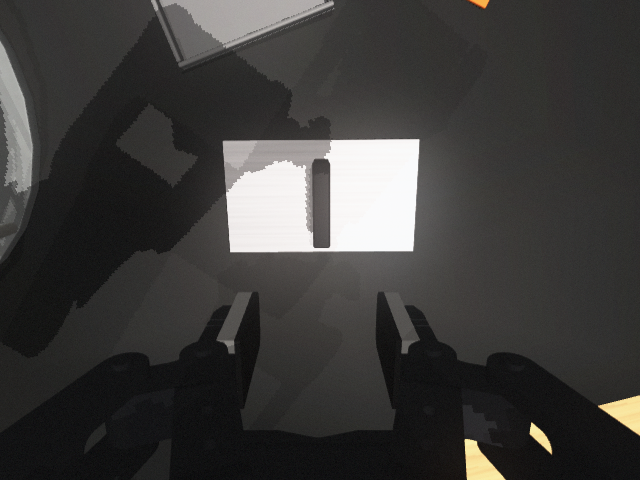

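Emit:
carry_out([
  [[0,0,-0.005],[1,2.5,30],0.5],
  [[0,0,0],[0,0,45],0.5],
  [[0,0,0],[0,0,45],0.5],
  [[0,0,0],[0,0,30],0.5],
  [[0,0,0],[0,0,20],0.5],
])

```text
t: 33.95
eef_pos: [383.0, -336.7, 68.6]
eef_rot: [-179.9, 0.2, -17.1]
force: [0.2, 0.1, 1.4]
opening: 42.7
grasp_force: 0.0
```

Emit:
carry_out([
  [[0,0,0],[0,0,20],0.5],
  [[0,0,0],[0,0,15],0.5],
  [[0,0,0],[0,0,0],0.5],
  [[0,0,0],[0,0,0],0.5],
  [[0,0,0],[0,0,0],0.5],
])

```text
t: 34.45
eef_pos: [383.8, -339.0, 36.7]
eef_rot: [179.9, -0.1, -17.2]
force: [-0.7, -0.4, 0.3]
opening: 43.0
grasp_force: 0.0
```

Emit:
carry_out([
  [[0,0,0],[0,-0.5,5.5],0.5],
  [[0,0,0],[0,0,0],0.5],
  [[0,0,0],[0,0,0],0],
  [[0,0,0],[0,0,0],0],
  [[0,0,0],[0,0,0],0],
], grip_force=70)

```text
t: 34.95
eef_pos: [383.2, -338.5, 30.7]
eef_rot: [180.0, -0.0, -17.3]
force: [-1.3, -0.1, 3.0]
opening: 12.4
grasp_force: 68.7
```

Emit:
carry_out([
  [[0,0,0],[0,0,0],0],
  [[0,0,0],[0,0,0],0],
  [[0,0,0],[0,0,0],0],
  [[0,0,0],[0,0,0],0],
])

```text
t: 35.35
eef_pos: [383.2, -338.5, 30.7]
eef_rot: [180.0, -0.0, -17.3]
force: [0.4, 1.0, 5.7]
opening: 12.4
grasp_force: 69.0
```

Emit:
carry_out([
  [[0,0,0],[0,0,-20],0],
  [[0,0,0],[0,0,-35],0],
  [[0,0,0],[0,0,-45],0],
  [[0,0,0],[0,0,-45],0],
  [[0,0,0],[0,0,-45],0],
])

```text
t: 35.85
eef_pos: [382.6, -337.7, 221.2]
eef_rot: [-179.9, 0.1, -17.3]
force: [-0.3, -0.5, -3.1]
opening: 12.6
grasp_force: 68.9
```

Run:
```python
from h import *
s=arm.sense(); print(s['eef_pos'],s['eef_rot'],s['opening'],s['force'])
plan([(459,33,221,1.5,0)],step=43)
```

```text
[ 382.6130364  -337.7478607   221.18971838] [-1.79928932e+02  9.35441697e-02 -1.72699293e+01] 12.626660531023868 [-0.33141909 -0.4731967  -3.05699908]
from [ 382.6 -337.7  221.2] -17.27
[[0, 0, np.float64(-0.0364)], [-4.1, -41.9, 0.0], 0]
[[0, 0, np.float64(-0.0364)], [-2.6, -42.0, 0.0], 0]
[[0, 0, np.float64(-0.0364)], [-1.1, -42.0, 0.0], 0]
[[0, 0, np.float64(-0.0364)], [0.5, -42.1, 0.0], 0]
[[0, 0, np.float64(-0.0364)], [2.0, -42.0, 0.0], 0]
[[0, 0, np.float64(-0.0364)], [3.5, -41.9, 0.0], 0]
[[0, 0, np.float64(-0.0364)], [5.0, -41.8, 0.0], 0]
[[0, 0, np.float64(-0.0364)], [6.6, -41.5, 0.0], 0]
[[0, 0, np.float64(-0.0364)], [8.1, -41.3, 0.0], 0]
--
```

Emit:
carry_out([
  [[0,0,-0.036],[-4,-42,0],0],
  [[0,0,-0.036],[-2.5,-42,0],0],
  [[0,0,-0.036],[-1,-42,0],0],
  [[0,0,-0.036],[0.5,-42,0],0],
  [[0,0,-0.036],[2,-42,0],0],
])

```text
t: 36.35
eef_pos: [425.6, -130.7, 219.8]
eef_rot: [-180.0, 0.1, -6.9]
force: [0.9, 0.4, -3.6]
opening: 12.3
grasp_force: 68.8
```

Emit:
carry_out([
  [[0,0,-0.036],[3.5,-42,0],0],
  [[0,0,-0.037],[5,-42,0],0],
  [[0,0,-0.037],[6.5,-41.5,0],0],
  [[0,0,-0.037],[8,-41,0],0],
  [[0,0,0],[0,0,20],0],
])

```text
t: 36.85
eef_pos: [461.9, 36.5, 201.4]
eef_rot: [-180.0, -0.3, 1.8]
force: [0.4, -0.8, -3.3]
opening: 12.3
grasp_force: 69.0
```

Emit:
carry_out([
  [[0,0,0],[0,0,0],0],
  [[0,0,0],[0,0,0],0],
  [[0,0,0],[0,0,0],0],
  [[0,0,0],[0,0,0],0],
])

```text
t: 37.25
eef_pos: [460.5, 31.2, 200.8]
eef_rot: [180.0, -0.1, 1.4]
force: [0.8, 0.2, -2.8]
opening: 12.7
grasp_force: 68.9
```

Run:
```python
from h import *
s=arm.sense(); print(s['eef_pos'],s['eef_rot'],s['opening'],s['force'])
C=cam('wrist'); im=arm.camera('wrist')
M=R.from_euler('z',1.5,degrees=True).as_matrix(); o=np.array([569,35.8,0])
z=s['eef_pos'][2]-30.7
L=[((-61,-63,118),(-61,63,118)),((-61,-63,118),(-150,-63,118)),((-61,63,118),(-150,63,118))]
k=[(-60,-84,z),(-60,84,z),(-160,84,z),(-160,-84,z)]; L+=list(zip(k,k[1:]+k[:1]))
for a,b in L:
    q=w2p('wrist',np.array([a,b])@M.T+o,C).astype(int); cv2.line(im,q[0].tolist(),q[1].tolist(),(0,0,255),1)
cv2.imwrite('pics/w10.png',im)
```

```text
[460.53502604  31.21020596 200.78752227] [ 1.79984237e+02 -5.45364050e-02  1.37035475e+00] 12.676812447083963 [ 0.81659874  0.15117436 -2.8443252 ]
```

View pics/w10.png

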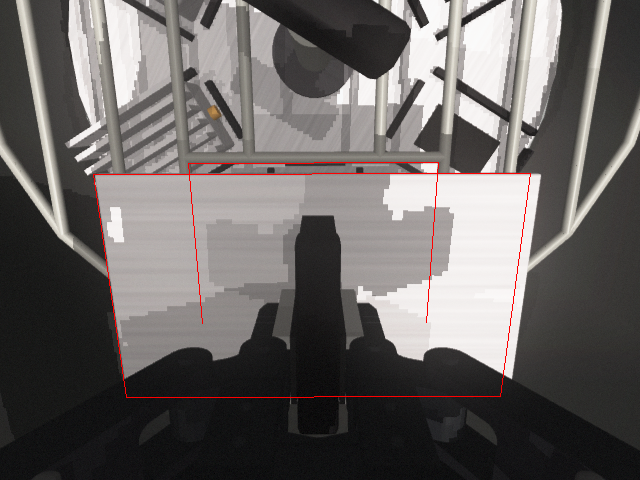

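Emit:
carry_out([
  [[0,0,-0.002],[-1,-2,15],0],
  [[0,0,0],[0,0,20],0],
  [[0,0,0],[0,0,10],0],
  [[0,0,0],[0,0,3],0],
  [[0,0,0],[0,0,0],0],
])

```text
t: 37.8
eef_pos: [459.2, 33.9, 152.3]
eef_rot: [-180.0, 0.0, 1.6]
force: [-0.5, -0.8, -2.3]
opening: 12.5
grasp_force: 68.9
```

Emit:
carry_out([
  [[0,0,0],[0,0,0],0],
  [[0,0,0],[0,0,0],0],
  [[0,0,0],[0,0,0],0],
])

```text
t: 38.1
eef_pos: [459.5, 34.1, 152.9]
eef_rot: [180.0, -0.1, 1.6]
force: [0.3, 0.4, -2.4]
opening: 12.5
grasp_force: 68.9
```

Emit:
carry_out([
  [[0,0,0],[0,1,1.5],0],
  [[0,0,0],[0,0,1.5],0],
  [[0,0,0],[0,0,1],0],
  [[0,0,0],[0,0,0.5],0],
  [[0,0,0],[0,0,0],0],
])

```text
t: 38.6
eef_pos: [459.2, 33.1, 148.7]
eef_rot: [180.0, -0.0, 1.6]
force: [-1.9, -0.9, 6.2]
opening: 12.6
grasp_force: 70.3
```

Emit:
carry_out([
  [[0,0,0],[0,0,0],0],
  [[0,0,0],[0,0,0],0],
])

```text
t: 38.8
eef_pos: [459.2, 33.1, 148.6]
eef_rot: [180.0, -0.0, 1.6]
force: [-1.0, -0.4, 5.7]
opening: 12.2
grasp_force: 70.3
```

Emit:
carry_out([
  [[0,0,0],[0,0,0],0.4],
  [[0,0,0],[0,0,0],0.4],
  [[0,0,0],[0,0,0],0.4],
  [[0,0,0],[0,0,-15],0.4],
  [[0,0,0],[0,0,-35],0.4],
])

```text
t: 39.3
eef_pos: [457.2, 33.4, 196.2]
eef_rot: [-179.9, 0.4, 1.6]
force: [1.0, 0.5, 0.2]
opening: 34.2
grasp_force: 0.0
```

Emit:
carry_out([
  [[0,0,0],[0,0,-40],0.4],
  [[0,0,0],[0,30,-30],0.4],
  [[0,0,0],[0,45,0],0.4],
  [[0,0,0],[0,45,0],0.4],
  [[0,0,0],[0,45,0],0.4],
])

```text
t: 39.8
eef_pos: [463.7, -133.2, 268.3]
eef_rot: [180.0, -0.1, 1.6]
force: [-0.3, 0.8, -0.4]
opening: 34.3
grasp_force: 0.0
```

Emit:
carry_out([
  [[0,0,0],[0,45,0],0.4],
  [[0,0,0],[0,45,0],0.4],
  [[0,0,0],[0,45,0],0.4],
  [[0,0,0],[0,0,0],0.4],
  [[0,0,0],[0,0,0],0.4],
])

```text
t: 40.3
eef_pos: [467.0, -267.3, 267.2]
eef_rot: [-179.9, 0.1, 1.5]
force: [-0.1, 1.3, -0.1]
opening: 34.3
grasp_force: 0.0
```

Run:
```python
from h import *
T=arm.camera('top'); Sx=arm.camera('scene'); Ct=cam('top')
a=cv2.resize(T[140:380,100:560],(736,384),interpolation=cv2.INTER_CUBIC); 
b=cv2.resize(Sx[150:380,120:500],(350,212),interpolation=cv2.INTER_CUBIC); o=np.zeros((600,736,3),np.uint8); o[:384]=a; o[386:598,:350]=b; cv2.imwrite('pics/t3.png',o)
for q in arm.masks_of('lid','top'):
    print(q['at'],[np.round(fit([('top',q['mask'],Ct)],LID,p2w('top',q['at'],z,Ct)[0,:2],z,np.radians([0,45])),2) for z in (0,118)])
```

```text
[274.7, 305.5] [array([ 4.6029e+02,  4.5370e+01, -4.4000e-01,  8.4000e-01]), array([458.31,  33.21,   1.8 ,   0.97])]
[517.1, 243.2] [array([ 600.94, -539.02,   48.46,    0.8 ]), array([ 590.56, -496.43,   49.91,    0.65])]
```

View pics/t3.png

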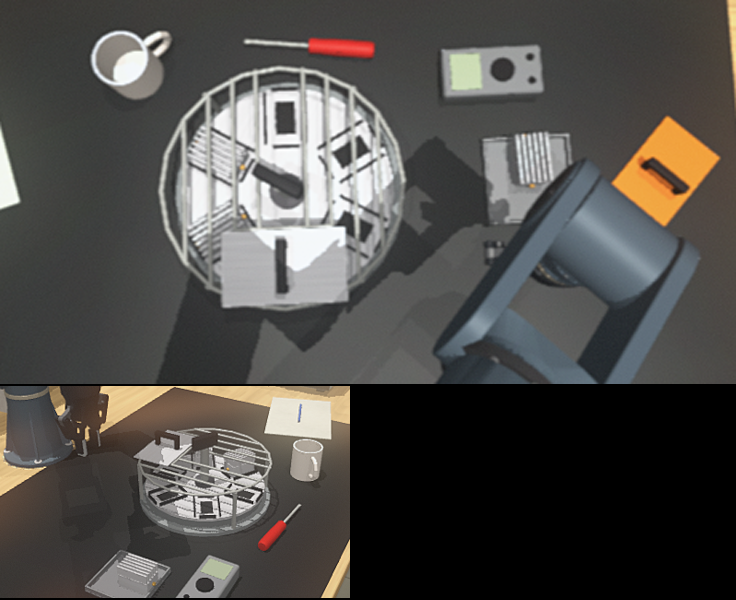

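Emit:
carry_out([
  [[0,0,0],[-40,-20,-20],0.4],
  [[0,0,0],[-40,-20,-20],0.4],
  [[0,0,0],[0,0,0],0.4],
  [[0,0,0],[0,0,0],0.4],
])

```text
t: 40.85
eef_pos: [386.4, -227.7, 308.7]
eef_rot: [179.9, -0.1, 1.7]
force: [0.0, -0.0, 0.8]
opening: 34.3
grasp_force: 0.0
```

Run:
```python
from h import *
print(arm.sense()['eef_pos'],arm.sense()['eef_rot'])
T=arm.camera('top'); Sx=arm.camera('scene'); C={n:cam(n) for n in('top','scene')}
for n in C:
    for th in ('done_unit','tray'):
        for q in arm.masks_of(th,n):
            if q['confidence']<.3 or q['mask'].sum()>6000: continue
            if abs(p2w(n,q['at'],20,C[n])[0,1]+323)>50: continue
            for z in ((0,4,16) if th=='done_unit' else (0,)):
                print(n,th,z,q['at'],np.round(fit([(n,q['mask'],C[n])],UNIT if th=='done_unit' else TRAY,(600,-323),z,[0]),2))
o=np.zeros((600,800,3),np.uint8); o[:,:400]=cv2.resize(T[205:295,395:455+0],(400,600),interpolation=cv2.INTER_CUBIC); o[:400,400:]=cv2.resize(Sx[310:410,200:320],(400,400),interpolation=cv2.INTER_CUBIC)[:400]
cv2.imwrite('pics/t4.png',o)
```

```text
[ 386.40293491 -227.67630982  308.6878156 ] [ 1.79907726e+02 -1.06251490e-01  1.67807675e+00]
top done_unit 0 [431.9, 237.8] [ 610.24 -323.58    3.97    0.95]
top done_unit 4 [431.9, 237.8] [ 609.63 -322.7     3.83    0.95]
top done_unit 16 [431.9, 237.8] [ 607.74 -320.15    4.36    0.94]
top tray 0 [427.1, 259.9] [ 584.43 -322.5     1.41    0.71]
scene done_unit 0 [267.8, 350.4] [ 606.23 -319.08   -1.89    0.92]
scene done_unit 4 [267.8, 350.4] [ 6.0965e+02 -3.2304e+02 -3.9000e-01  9.1000e-01]
scene done_unit 16 [267.8, 350.4] [ 616.26 -331.74    2.73    0.88]
scene tray 0 [247.6, 368.3] [ 585.07 -323.79    2.85    0.6 ]
```

View pics/t4.png

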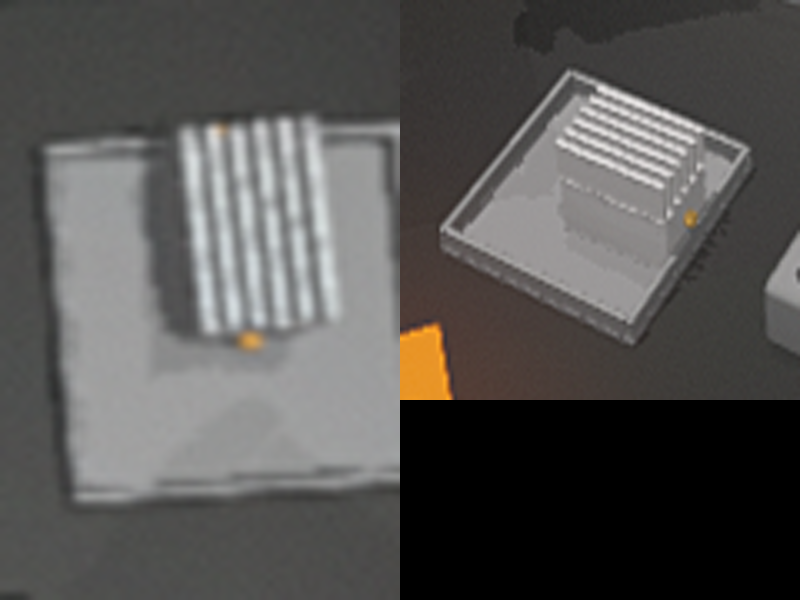

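Emit:
carry_out([
  [[0,0,0],[42,20,10],0.7],
  [[0,0,0],[42,20,10],0.7],
  [[0,0,0],[42,20,10],0.7],
  [[0,0,0],[42,20,10],0.7],
  [[0,0,0],[42,20,10],0.7],
])

```text
t: 41.65
eef_pos: [601.1, -323.8, 256.1]
eef_rot: [-180.0, 0.1, 1.6]
force: [0.2, -1.6, -0.6]
opening: 59.5
grasp_force: 0.0
```

Emit:
carry_out([
  [[0,0,0],[0,0,0],0.7],
  [[0,0,0],[0,0,0],0.7],
  [[0,0,0],[0,0,0],0.7],
  [[0,0,0],[0,0,0],0.7],
])

```text
t: 42.05
eef_pos: [598.3, -322.7, 258.7]
eef_rot: [180.0, -0.0, 1.6]
force: [-0.4, -0.2, 0.7]
opening: 59.6
grasp_force: 0.0
```

Run:
```python
from h import *
print(arm.sense()['eef_pos'],arm.sense()['eef_rot'])
C=cam('wrist'); arm.camera('wrist')
for th,P,z in (('done_unit',UNIT,4),('tray',TRAY,0)):
    for q in arm.masks_of(th,'wrist'):
        if q['confidence']>.3: print(th,q['at'],np.round(fit([('wrist',q['mask'],C)],P,(605,-323),z,[0,.06]),2))
```

```text
[ 598.25304751 -322.68724926  258.72174436] [ 1.79984896e+02 -1.06702571e-02  1.58119652e+00]
done_unit [316.0, 186.3] [ 611.35 -323.39    3.69    0.93]
tray [312.9, 229.6] [ 585.4  -324.28    2.86    0.75]
```

Emit:
carry_out([
  [[0,0,-0.037],[12,1,10],0.7],
  [[0,0,0],[0,0,45],0.7],
  [[0,0,0],[0,0,45],0.7],
  [[0,0,0],[0,0,45],0.7],
  [[0,0,0],[0,0,30],0.7],
])

```text
t: 42.7
eef_pos: [610.1, -322.5, 78.8]
eef_rot: [-179.8, 0.2, 3.8]
force: [1.5, 0.1, 0.3]
opening: 59.6
grasp_force: 0.0
```

Emit:
carry_out([
  [[0,0,0],[0,0,25],0.7],
  [[0,0,0],[0,0,15],0.7],
  [[0,0,0],[0,0,8],0.7],
  [[0,0,0],[0,0,0],0.7],
  [[0,0,0],[0,0,0],0.7],
])

```text
t: 43.2
eef_pos: [612.1, -324.3, 36.0]
eef_rot: [179.9, -0.1, 3.7]
force: [-0.4, 0.5, 0.1]
opening: 59.9
grasp_force: 0.0
```

Emit:
carry_out([
  [[0,0,0],[0,0,2.5],0.7],
  [[0,0,0],[0,0,0],0],
  [[0,0,0],[0,0,0],0],
  [[0,0,0],[0,0,0],0],
  [[0,0,0],[0,0,0],0],
], grip_force=60)

```text
t: 43.7
eef_pos: [611.7, -324.1, 33.6]
eef_rot: [179.9, -0.1, 3.7]
force: [-0.8, 0.2, 5.2]
opening: 44.5
grasp_force: 63.1
```

Emit:
carry_out([
  [[0,0,0],[0,0,0],0],
  [[0,0,0],[0,0,0],0],
])

```text
t: 43.9
eef_pos: [611.7, -324.1, 33.6]
eef_rot: [179.9, -0.1, 3.7]
force: [-0.1, 0.7, 6.4]
opening: 44.5
grasp_force: 63.1
```

Emit:
carry_out([
  [[0,0,0],[0,0,-6],0],
  [[0,0,0],[-8,0,0],0],
  [[0,0,0],[-10,0,0],0],
  [[0,0,0],[-7,0,0],0],
  [[0,0,0],[0,0,0],0],
])

```text
t: 44.4
eef_pos: [584.0, -325.0, 37.5]
eef_rot: [-179.9, 0.2, 3.6]
force: [-0.4, 0.2, -3.5]
opening: 44.1
grasp_force: 62.3
```

Emit:
carry_out([
  [[0,0,0],[0,0,0],0],
  [[0,0,0],[0,0,2],0],
  [[0,0,0],[0,0,2],0],
  [[0,0,0],[0,0,0],0],
  [[0,0,0],[0,0,0],0],
])

```text
t: 44.9
eef_pos: [586.3, -325.2, 34.1]
eef_rot: [-180.0, 0.0, 3.7]
force: [0.4, 0.4, -3.3]
opening: 44.1
grasp_force: 62.3
```

Emit:
carry_out([
  [[0,0,0],[0,0,1],0],
  [[0,0,0],[0,0,0.5],0],
  [[0,0,0],[0,0,0],0],
  [[0,0,0],[0,0,0],0],
])

```text
t: 45.3
eef_pos: [586.4, -325.4, 33.6]
eef_rot: [180.0, -0.0, 3.7]
force: [-1.9, 2.0, 4.7]
opening: 44.6
grasp_force: 62.9
```

Landed at the same height; release and withdraw, then re-check everything.

Emit:
carry_out([
  [[0,0,0],[0,0,0],0.7],
  [[0,0,0],[0,0,0],0.7],
  [[0,0,0],[0,0,-20],0.7],
  [[0,0,0],[0,0,-45],0.7],
  [[0,0,0],[0,0,-50],0.7],
])

```text
t: 45.8
eef_pos: [585.2, -324.8, 146.9]
eef_rot: [-179.8, 0.2, 3.7]
force: [1.0, -0.1, -0.3]
opening: 59.6
grasp_force: 0.0
```

Emit:
carry_out([
  [[0,0,0],[0,0,-50],0.7],
  [[0,0,0],[0,0,-50],0.7],
  [[0,0,0],[-45,0,-20],0.7],
  [[0,0,0],[-45,0,0],0.7],
  [[0,0,0],[-45,0,0],0.7],
])

```text
t: 46.3
eef_pos: [450.7, -334.5, 269.1]
eef_rot: [179.8, -0.1, 3.8]
force: [-0.6, -1.3, 0.8]
opening: 60.0
grasp_force: 0.0
```

Emit:
carry_out([
  [[0,0,0],[-40,10,0],0.7],
  [[0,0,0],[0,0,0],0.7],
  [[0,0,0],[0,0,0],0.7],
])

```text
t: 46.6
eef_pos: [411.9, -347.4, 268.1]
eef_rot: [180.0, -0.1, 3.6]
force: [0.3, -0.3, -0.6]
opening: 59.8
grasp_force: 0.0
```

Run:
```python
from h import *
arm.camera('top'); arm.camera('scene'); C={n:cam(n) for n in('top','scene')}
for n in C:
    for q in arm.masks_of('done_unit',n):
        w=p2w(n,q['at'],30,C[n])[0]
        if q['mask'].sum()<3000: print(n,q['at'],w.round(), np.round(fit([(n,q['mask'],C[n])],UNIT,(585,-324),4,[0]),2) if abs(w[1]+323)<50 else '')
    for q in arm.masks_of('lid',n):
        print(n,'lid',q['at'],np.round(fit([(n,q['mask'],C[n])],LID,(459,33),118,[0]),2))
```

```text
top [430.8, 248.9] [ 588. -322.   30.] [ 584.44 -324.82    2.81    0.94]
top [419.8, 252.7] [ 580. -296.   30.] [ 6.0234e+02 -2.7889e+02 -6.7000e+00  2.9000e-01]
top lid [277.2, 305.2] [458.71  33.45   1.62   0.97]
top lid [287.2, 247.4] [ 5.8094e+02 -1.3710e+01 -1.3580e+01  4.1000e-01]
top lid [512.6, 249.9] [459.  33.   0.   0.]
scene [256.9, 346.5] [ 576. -315.   30.] [ 585.41 -325.01    3.59    0.95]
scene [413.1, 312.5] [798. -69.  30.] 
scene lid [299.9, 215.9] [455.15  33.92   4.92   0.91]
scene lid [186.7, 438.0] [459.  33.   0.   0.]
```

All in place: the done unit is centred in the tray and the lid is square on the opening.

```bash
python3 -c "
from bench import arm
print(arm.sign_off())"
```

```text
the job is handed in; nothing more can be done
None
```

The job is handed in: the finished module stands upright in the tray (re-centred after a knock), both new modules are under the guard, an empty nest is at the opening, and the lid lies flat and square over it; I viewed 15 pictures, one over the limit of 14.

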